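# Weigh out a milling charge and lock the scale pan

### The arm

A 6-joint arm with a two-finger parallel gripper is mounted at the origin on the work surface. World frame = base frame: x ahead of the robot, y to its left, z up, the work surface at z = 0. Lengths are in m, angles in rad, forces in N, time in s.
With the tool pointing down it reaches from about 0.35 to 0.775 m from the base axis. Payload 7.3 kg.
Tool frame: the origin (TCP) lies on the centre line of the jaws, within the pads' length; the fingertips stand ahead of it and the grasp point (between the pads) lies 11 mm behind it (robot.nose_length is the z of the fingertips in the tool frame, in m); z points along the fingers, y is the line along which they close (so a half turn about z gives the same grasp; the last joint's range is limited). The gripper opens to 92 mm and grips with 3 to 60 N. Pads are 19 mm wide; open, the fingers measure 130 mm over their backs; the gripper's body (75 mm by 190 mm) begins 47 mm behind the grasp point.
Start: joints at [-1.425, 0.342, 1.524, -0, 1.275, -0.146], TCP at [0.151, -0.503, 0.235] pointing down, gripper open.
Joint ranges: [-2.53, 2.53], [-0.77, 2.02], [0.04, 2.7], [-1, 4.14], [0.28, 2.66], [-3.11, 3.11]. Speed limits (rad/s): [2.57, 2.57, 3.14, 3.14, 3.14, 3.14].

### API

Orientations are given as [roll, pitch, yaw] about the fixed x, y, z axes, in that order (R = Rz(yaw) Ry(pitch) Rx(roll)).
In Python, from cell import robot, cams gives the robot as it stands. The module is installed in compiled form; this text tells all that it offers.
- The arm moves only by the tool carry_out, never from a script. Its argument "deltas" is a list of rows, each a list of 7 numbers: the shift along the tool's x, y, z in cm, then the turn, a rotation vector about the tool's x, y, z in rad, then the opening, from 0 (shut) to 1 (fully open). A call has exactly 8 rows; each row shifts and turns the commanded pose from where the row before left it, along the tool's axes as they then stand; what a row does not reach is not made up. A row lasts 1/12 s, in which the tool goes at most 41.7 mm and 7.16 degrees, less where a joint would pass 70% of its speed; a pose out of reach is approached as far as the arm can. A call is refused whole if a number of a shift passes 4.17 or a number of a turn 0.125, either way. A call with a gripper value outside its range is refused whole. The fingers move at their own pace and stop on an object; "force" is the grip in N (left out, the last holds). Time passes only in rows, so rows that do not move let the fingers close, or fill a call up. It gives the time, the measured TCP pose, the force, the opening and the grip force at its end, in the units of the state.
- robot.observe(): the state, without advancing time (a new reading comes with each control period).
- cams.read_camera(name): name is "scene" or "top" or "wrist"; returns a dict with "image" (384x512x3 uint8, blue, green, red), "depth" (384x512 float32, m along the optical axis (not along the pixel's ray), 0 where there is no reading), "fx", "fy", "cx", "cy" (pixels), "D" ([k1, k2, p1, p2, k3] as OpenCV has them; the pictures are not rectified), "world_to_cam" (4x4, takes a point from world to camera coordinates). Camera axes: x right, y up, looking along -z (the intrinsics and any distortion apply to the point x, -y, -z); pixel columns grow to the right and rows downward; lengths in m; the calibration is good to about 2 mm. A picture is of the moment at which its call begins.
- robot.hand_in(): hands the job in; it is judged then, once.
The state is a dict: "time": time; "qpos": joint angles; "qvel": joint speeds; "joint_efforts": joint torques, N m; "tool_pos": TCP position; "tool_rot": TCP orientation; "contact_force": force on the tool from outside, world axes, zero at the start; "torque": the same for the moment, N m; "opening": finger opening in m; "grip_force": force on a finger pad.
Only numpy, scipy, OpenCV 4.12 (cv2) and the standard library are available. Lean on these libraries where they do the work, as an engineer would, in place of code of your own. Each camera call takes 0.05 s, during which the arm holds its last target. There are 200 camera calls.

### The job

Weigh out a charge for the ball mill: first lift the brass check weight out of the scale's pan and stand it on the bare bench. Then pour the scoops of ceramic milling balls one after another into the pan until their weight brings the pan down onto its stop, and set every scoop back upright on the wooden board, leaving no ball outside the pan and the scoops. Once the pan rests on its stop, clip the red spring clip from above over both lock blades on the scale, jaws pushed well down, and let go of it. Leave the clay model, the jar and the brush where they are.

Things in the scene. Friction and masses are not known exactly. Their poses are not given: they have to be found in the camera images.
- pan (a joint): the scale's aluminium pan on its spring: 0 = up (empty), grows as it sinks straight down (m), 0.025 = fully down on the hard stop. It starts to sink at about one ball (50 g); 6 balls bring it onto the stop, with 5 it hangs about 3 mm above it. The check weight alone sinks it 17 mm.
- pan_in (a point): centre of the pan's inner floor, 54 mm above the bench with the pan up (moves with it). Dish 170 mm across at the rim, which is 36 mm above this point; 120 mm at the foot. This frame's x axis points to the scale's blue spring column, 70 x 70 mm, front face 100 mm from the pan's centre, 115 mm high. The scale is fixed.
- weight_mid (a point): brass check weight, 200 g, 48 mm high, standing in the pan at the start: its centre, 24 mm above its underside. Round body 34 mm across and 25 mm high, with a round grip knob 22 mm across from 35 to 48 mm above the underside.
- lock_top (a point): lock on top of the column, 155 mm above the bench: top edge of the fixed dark steel blade, on the plane between it (+x side) and the pan's yellow blade (-x side). Upright blades, each 3 mm thick in x, touching, 60 mm wide in y, standing 40 mm clear above the column. With the pan on its stop their tops are level; with the pan up the yellow one is 25 mm higher.
- clip_mid (a point): red spring clip, 60 g, 36 mm wide (y), stands on its jaws, 76 mm high: centre of its hinge, 36 mm above its feet. z points from jaws to tails. The tails rise 40 mm above the hinge, splayed along x to 48 mm; pinched together along x (about 10 N) they become parallel, 24 mm over all, and the jaws open. This frame (that of the -x half) then tilts 0.28 rad about y.
- clip_jaw (a joint): the clip's opening: 0 = shut by its spring (as it stands), 0.56 = wide open (rad), 18 mm between the jaw tips, 36 mm below the hinge; about 0.1 to 0.25 when it holds both blades. A blade can go in to 4 mm below the hinge point.
- board_top (a point): centre of the top face of the wooden ware board, 300 (x) x 250 (y) x 12 mm, fixed on the bench; the scoops stand on it.
- scoop0_handle (a point): aluminium scoop, 160 g: centre of its black handle bar, 75 mm above its underside. Bar 16 (x) x 78 (y) x 18 mm; grip it across x. Trough below: x from -57 to +47 mm, 70 mm wide, sides 32 mm high; its front (-x) is an open ramp rising to a lip 57 mm ahead of the bar and 60 mm below it. Front tipped down 35 to 45 degrees, the balls (up to two) roll out.
- scoop1_handle (a point): another scoop, the same as scoop0.
- scoop2_handle (a point): another scoop, the same as scoop0.
- scoop3_handle (a point): another scoop, the same as scoop0.
- ball0_center (a point): white ceramic milling ball, 30 mm across, 50 g: its centre. Lies in one of the scoops at the start (None = not there).
- ball1_center (a point): another milling ball, the same (None = not there).
- ball2_center (a point): another milling ball, the same (None = not there).
- ball3_center (a point): another milling ball, the same (None = not there).
- ball4_center (a point): another milling ball, the same (None = not there).
- ball5_center (a point): another milling ball, the same (None = not there).
- ball6_center (a point): another milling ball, the same (None = not there).
- ball7_center (a point): another milling ball, the same (None = not there).
- maquette: bystander: small clay model of two towers on a wooden bat, 100 x 140 x 125 mm; origin under its centre
- glaze_jar: bystander: amber glaze jar, 70 mm across, 90 mm high; origin under its centre
- slip_brush: bystander: brush with a dark handle lying on the bench; origin under its middle
There are look-alikes about, which are no part of the job. Leave any pink look-alike of the part that bears scoop2_handle alone.

How it is judged:
By the outcome, as a careful person would: the job done as asked, in the order asked, and still so for the second after the job is handed in, with the robot touching nothing.
Of ball0, ball1, ball2, ball3, ball4, ball5, ball6, ball7 only 6 to 8 are there at a start; the rules pass over those that are not, and their reading is None.
At some moment in a run one of scoop0, scoop1, scoop2, scoop3 may be knocked a few centimetres aside while the robot is not near it.
It also fails if it takes over 200 s, if anything falls off the work surface, if the arm or the gripper's body presses on something with over 40 N, if the wrist force passes 120 N, or if a joint passes its speed limit or range.

## Working session

There is one attempt and no reset: what is moved stays moved. The work goes in short steps, Python scripts to look and compute and a tool call to move; the robot and the scene stay as the last step left them, time stands still between calls to the robot, and variables do not carry over. Pictures are saved under pics/ and viewed, at most 14 in all, crops included, and the job is handed in when it is done.

Besides the shell and the picture viewer there is one more tool, called after ">>>" as name(argument=value, ...), one argument or row to a line, values as JSON. carry_out: Moves the arm, as the interface text tells. Its arguments: {"type":"object","properties":{"deltas":{"type":"array","items":{"type":"array","items":{"type":"number"}}},"force":{"type":"number"}},"required":["deltas"]}

```bash
mkdir -p pics
cat > h.py <<'E'
import numpy as np, cv2
from cell import robot, cams
from scipy.spatial.transform import Rotation as R
def cam(n): return cams.read_camera(n)
def K(c): return np.array([[c['fx'],0,c['cx']],[0,c['fy'],c['cy']],[0,0,1.]])
def pts(c,uv,z=None):
    """pixels -> world; with z: ray onto plane z, else by depth"""
    uv=np.array(uv,float).reshape(-1,1,2)
    n=cv2.undistortPoints(uv,K(c),np.array(c['D'],float)).reshape(-1,2)
    d=np.c_[n[:,0],-n[:,1],-np.ones(len(n))]
    T=np.linalg.inv(c['world_to_cam'])
    if z is None:
        p=uv.reshape(-1,2).round().astype(int); dep=c['depth'][p[:,1],p[:,0]]
        return (T[:3,:3]@(d*dep[:,None]).T).T+T[:3,3]
    w=(T[:3,:3]@d.T).T; o=T[:3,3]
    return o+w*((np.asarray(z)-o[2])/w[:,2])[:,None]
def proj(c,P):
    P=np.array(P,float).reshape(-1,3); q=(c['world_to_cam'][:3,:3]@P.T).T+c['world_to_cam'][:3,3]
    q=q*[1,-1,-1]
    return cv2.projectPoints(q.reshape(-1,1,3),np.zeros(3),np.zeros(3),K(c),np.array(c['D'],float))[0].reshape(-1,2)
def cloud(c):
    v,u=np.mgrid[0:384,0:512]; return pts(c,np.c_[u.ravel(),v.ravel()]).reshape(384,512,3)
def save(n,im,s=1): cv2.imwrite('pics/'+n+'.png',cv2.resize(im,None,fx=s,fy=s,interpolation=cv2.INTER_CUBIC))
def st():
    o=robot.observe(); print('t%.2f'%o['time'],'tcp',np.round(o['tool_pos'],4),'rot',np.round(o['tool_rot'],3),'q',np.round(o['qpos'],2),'F',np.round(o['contact_force'],1),'open',round(o['opening'],4),'grip',round(o['grip_force'],1)); return o
E
python3 - <<'E'
from h import *
o=st(); print(robot.nose_length, R.from_euler('xyz',o['tool_rot']).as_matrix().round(2).tolist())
for n in('scene','top'):
    c=cam(n); save(n+'0',c['image'],1.5); T=np.linalg.inv(c['world_to_cam']); print(n,T[:3,3].round(2),(-T[:3,2]).round(2),(c['depth']>0).mean())
E
```

```text
t0.00 tcp [ 0.151  -0.5024  0.234 ] rot [-3.14  -0.     0.292] q [-1.42  0.34  1.53  0.    1.28 -0.15] F [0.5 0.3 0.3] open 0.0923 grip 0.0
0.008 [[0.96, 0.29, -0.0], [0.29, -0.96, 0.0], [0.0, -0.0, -1.0]]
scene [1.3  0.26 1.12] [-0.55 -0.21 -0.81] 0.7725880940755209
top [ 0.55 -0.01  1.25] [ 0.05  0.01 -1.  ] 0.9959157307942709
```

View pics/scene0.png

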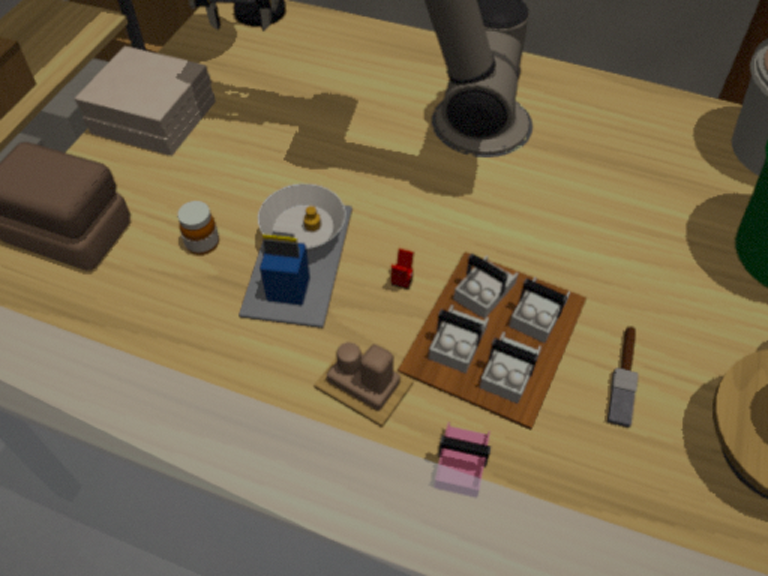

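View pics/top0.png

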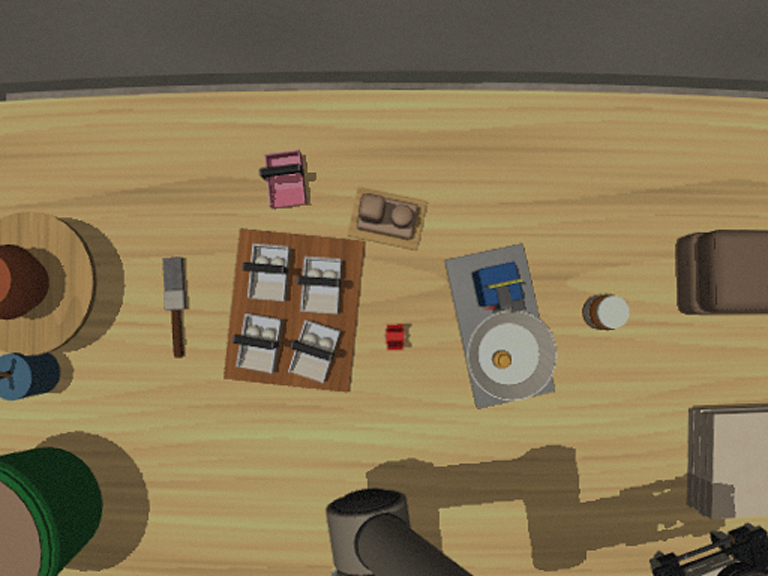

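Run:
```python
from h import *
c=cam('top'); P=cloud(c); im=c['image']; hsv=cv2.cvtColor(im,cv2.COLOR_BGR2HSV); H,S,V=[hsv[...,i].astype(int) for i in range(3)]; Z=P[...,2]
X,Y=P[...,0],P[...,1]
np.set_printoptions(precision=4,suppress=True)
def comps(name,m,amin=15):
    n,l,s,ce=cv2.connectedComponentsWithStats(m.astype(np.uint8))
    for i in range(1,n):
        if s[i,4]<amin: continue
        q=P[l==i]; r=cv2.minAreaRect(q[:,:2].astype(np.float32)); b=cv2.boxPoints(r)
        e=[b[1]-b[0],b[2]-b[1]]; e=max(e,key=np.linalg.norm)
        print(name,ce[i].round(),'n',s[i,4],'c',np.array(r[0]),'size',np.array(r[1]),'longaxis yaw %.3f'%np.arctan2(e[1],e[0]),'z',np.percentile(q[:,2],[5,50,95]))
box=(X>0.3)&(X<0.95)
comps('black',(V<60)&(Z>0.07)&(Z<0.11)&(Y>0)&(Y<0.45)&box)
comps('red',((H<6)|(H>174))&(S>180)&(Y>-0.1)&(Y<0.2)&box)
comps('yellow',(H>22)&(H<35)&(S>150)&(Z>0.12)&box,5)
comps('blades',(Z>0.135)&box&(Y<0)&(Y>-.3),5)
comps('col',(H>100)&(H<125)&(S>150)&(Z>0.10)&box&(Y<0)&(Y>-.3),5)
comps('brass',(H>10)&(H<25)&(S>140)&(Z>0.05)&box&(Y<-0.05)&(Y>-.3),5)
comps('rim',(Z>0.06)&(Z<.1)&(S<60)&box&(Y<-0.05)&(Y>-.3),30)
comps('white',(V>150)&(S<50)&(Y>0.05)&(Y<0.4)&box,10)
comps('board',(Z>0.006)&(Z<.018)&(S>120)&(V<130)&(Y>0.05)&(Y<0.4)&box,100)
print('jar/maq'); comps('tall',(Z>0.06)&(Y<0.1)&box,150)
save('crop_board',im[140:270,140:290],5)
```

```text
black [187. 113.] n 146 c [0.8133 0.2033] size [0.0147 0.0747] longaxis yaw -1.469 z [0.0753 0.0847 0.0894]
black [248. 147.] n 24 c [0.7159 0.0308] size [0.036  0.0045] longaxis yaw 1.493 z [0.0765 0.091  0.1067]
black [175. 178.] n 130 c [0.6281 0.2325] size [0.0713 0.0145] longaxis yaw 1.482 z [0.0939 0.0978 0.1013]
black [212. 187.] n 134 c [0.6035 0.1276] size [0.0749 0.0144] longaxis yaw 1.522 z [0.0937 0.0976 0.1011]
black [169. 228.] n 147 c [0.4919 0.2474] size [0.0729 0.0158] longaxis yaw 1.399 z [0.0933 0.0976 0.1019]
black [207. 233.] n 143 c [0.4759 0.1393] size [0.0753 0.016 ] longaxis yaw 1.256 z [0.0922 0.097  0.1002]
red [263. 224.] n 163 c [ 0.516  -0.0108] size [0.0316 0.0746] longaxis yaw -0.001 z [0.0384 0.0484 0.0785]
yellow [342. 188.] n 5 c [ 0.5987 -0.2164] size [0.002 0.011] longaxis yaw -1.182 z [0.1542 0.1658 0.1686]
yellow [332. 190.] n 16 c [ 0.5933 -0.1916] size [0.0028 0.0338] longaxis yaw -1.355 z [0.1575 0.1647 0.1669]
blades [335. 189.] n 57 c [ 0.5787 -0.1179] size [0.0058 0.2284] longaxis yaw -1.363 z [0.1526 0.1602 0.1677]
col [330. 186.] n 358 c
[... 1964 characters left out ...]
ongaxis yaw -0.103 z [0.0096 0.0135 0.017 ]
jar/maq
tall [248. 139.] n 309 c [0.6563 0.0244] size [0.2097 0.0478] longaxis yaw 0.068 z [0.0783 0.1251 0.1299]
tall [268. 144.] n 185 c [ 0.6488 -0.0262] size [0.0392 0.191 ] longaxis yaw -0.001 z [0.0806 0.0918 0.0969]
tall [485. 181.] n 3035 c [ 0.6204 -0.374 ] size [0.7337 0.1568] longaxis yaw 1.563 z [0.0738 0.1676 0.1738]
tall [338. 213.] n 1609 c [ 0.4952 -0.177 ] size [0.2751 0.2324] longaxis yaw 0.541 z [0.0619 0.0885 0.1289]
tall [406. 207.] n 483 c [ 0.5463 -0.2267] size [0.4403 0.0659] longaxis yaw 1.568 z [0.0635 0.0906 0.0953]
tall [490. 284.] n 876 c [ 0.4122 -0.3601] size [0.7567 0.0841] longaxis yaw 1.302 z [0.0758 0.1063 0.1107]
```

View pics/crop_board.png

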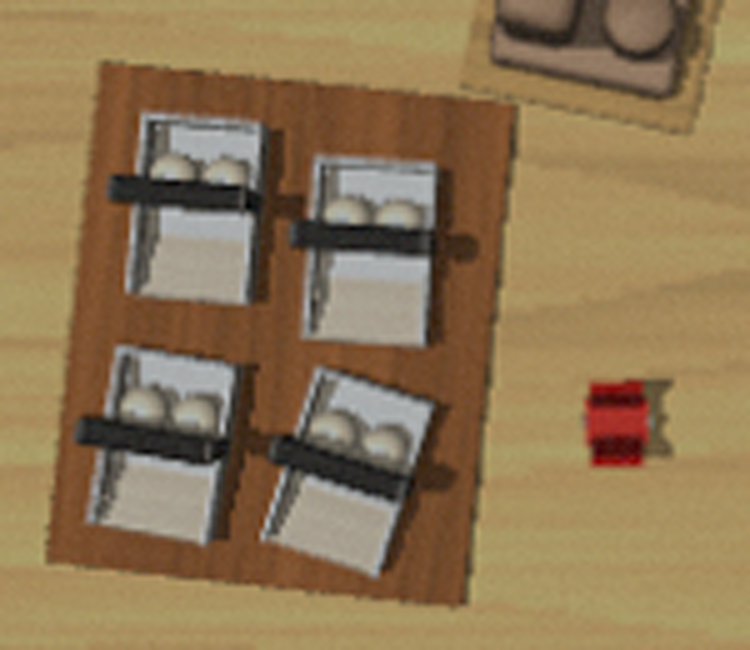

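The candidates on the 768x576 top picture are:
- **Scoops:** white ones at (268,268), (322,283), (260,343) and (315,350), with two balls in each. The pink look-alike at (285,180) is to be left alone.
- **Clip:** red, at (395,337), the only one.
- **Weight:** brass, in the pan at (501,358).
- **Jar, model and brush:** (605,312), (388,218) and (175,310).

The close crop shows the white scoops' ramps at the bottom of the picture, facing the robot. I'll take the weight first.

>>> carry_out(
  deltas=[
    [3.15,-1.57,0,0,0,0,1],
    [3.15,-1.57,0,0,0,0,1],
    [3.15,-1.57,0,0,0,0,1],
    [3.15,-1.57,0,0,0,0,1],
    [3.15,-1.57,0,0,0,0,1],
    [3.15,-1.57,0,0,0,0,1],
    [3.15,-1.57,0,0,0,0,1],
    [3.15,-1.57,0,0,0,0,1],
  ],
  force=20,
)

```text
time: 0.82
tool_pos: [0.3572, -0.3086, 0.2346]
tool_rot: [-3.141, 0.0, 0.292]
contact_force: [0.1, -0.1, -0.9]
opening: 0.0917
grip_force: 0.0
```

>>> carry_out(
  deltas=[
    [3.15,-1.57,0,0,0,0,0.7],
    [3.15,-1.57,0,0,0,0,0.7],
    [3.15,-1.57,0,0,0,0,0.7],
    [3.15,-1.57,0,0,0,0,0.7],
    [0,0,0,0,0,0,0.7],
    [0,0,0,0,0,0,0.7],
    [0,0,0,0,0,0,0.7],
    [0,0,0,0,0,0,0.7],
  ],
)

```text
time: 1.48
tool_pos: [0.4581, -0.2144, 0.2346]
tool_rot: [-3.142, 0.001, 0.291]
contact_force: [0.2, 0.3, 0.1]
opening: 0.0642
grip_force: 0.0
```

```bash
cat >> h.py <<'E'
def rel(p):
    "world point(s) in tool axes (cm)"
    o=robot.observe(); M=R.from_euler('xyz',o['tool_rot']).as_matrix()
    return 100*((np.array(p)-o['tool_pos'])@M)
E
python3 - <<'E'
from h import *
st(); c=cam('wrist'); save('w1',c['image'],1.5); T=np.linalg.inv(c['world_to_cam']); print(T.round(3))
hsv=cv2.cvtColor(c['image'],cv2.COLOR_BGR2HSV); m=cv2.inRange(hsv,(10,140,60),(26,255,255))
P=cloud(c); m=(m>0)&(P[...,2]>.03)&(P[...,2]<.12)&(abs(P[...,0]-.46)<.07)
q=P[m]; zt=np.percentile(q[:,2],97); print(m.sum(),zt)
k=q[q[:,2]>zt-.006]; print('knob',cv2.minEnclosingCircle(k[:,:2].astype(np.float32)),k.mean(0)); print('rel',rel([*cv2.minEnclosingCircle(k[:,:2].astype(np.float32))[0],.074]))
E
```

```text
t1.48 tcp [ 0.4581 -0.2144  0.2346] rot [-3.142e+00  1.000e-03  2.910e-01] q [-0.59  0.31  1.58 -0.    1.26  0.69] F [0.2 0.3 0.1] open 0.0642 grip 0.0
[[ 0.289  0.912  0.29   0.535]
 [-0.957  0.276  0.086 -0.19 ]
 [-0.001 -0.303  0.953  0.383]
 [ 0.     0.     0.     1.   ]]
353 0.06749647874851937
knob ((0.5216612815856934, -0.4077097177505493), 0.017961693927645683) [ 0.52113175 -0.40321901  0.06447897]
rel [ 0.56986262 20.32986248 16.06363864]
```

View pics/w1.png

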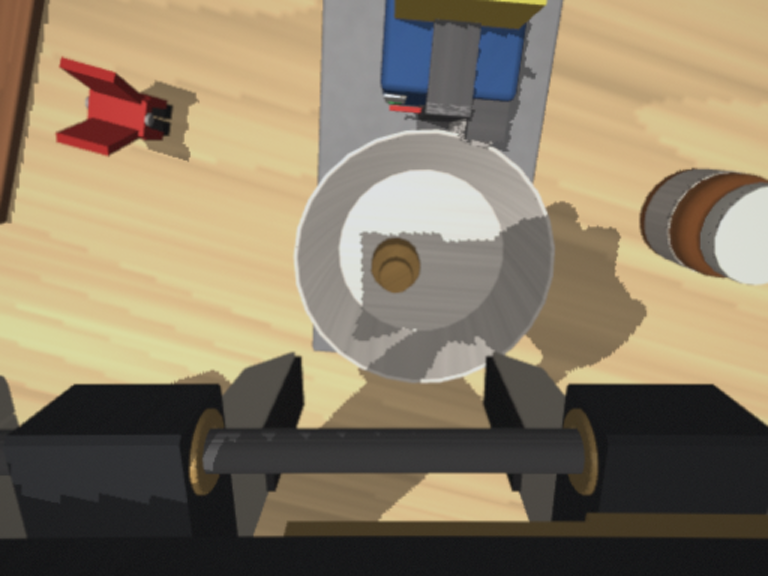

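Run:
```python
from h import *
c=cam('wrist')
k=pts(c,[[264,183.5]],.085)[0]; print('knob',k,rel([k[0],k[1],.074]))
r=pts(c,np.array([[296,258],[425,130],[553,258],[425,382]])/1.5,.073); print('rim',r.round(4).tolist(),cv2.minEnclosingCircle(r[:,:2].astype(np.float32)))
```

```text
knob [ 0.45671732 -0.2157371   0.085     ] [-0.16578222  0.06685151 16.07411154]
rim [[0.446, -0.1516, 0.073], [0.5445, -0.2073, 0.073], [0.4937, -0.3103, 0.073], [0.3853, -0.2587, 0.073]] ((0.46488478779792786, -0.23295891284942627), 0.08374704420566559)
```

>>> carry_out(
  deltas=[
    [-0.17,0.07,2.5,0,0,0,0.5],
    [0,0,2.5,0,0,0,0.5],
    [0,0,2.5,0,0,0,0.5],
    [0,0,2.5,0,0,0,0.5],
    [0,0,2.5,0,0,0,0.5],
    [0,0,2.0,0,0,0,0.5],
    [0,0,1.55,0,0,0,0.5],
    [0,0,0,0,0,0,0.5],
  ],
)

```text
time: 2.25
tool_pos: [0.4553, -0.2146, 0.0715]
tool_rot: [-3.137, 0.004, 0.29]
contact_force: [0.2, 0.7, -0.1]
opening: 0.0461
grip_force: 0.0
```

>>> carry_out(
  deltas=[
    [0,0,0,0,0,0,0.1],
    [0,0,0,0,0,0,0.1],
    [0,0,0,0,0,0,0.1],
    [0,0,0,0,0,0,0.1],
    [0,0,0,0,0,0,0.1],
    [0,0,0,0,0,0,0.1],
    [0,0,0,0,0,0,0.1],
    [0,0,0,0,0,0,0.1],
  ],
)

```text
time: 2.92
tool_pos: [0.4578, -0.215, 0.0745]
tool_rot: [3.141, -0.001, 0.292]
contact_force: [0.6, -1.4, 0.5]
opening: 0.0209
grip_force: 20.0
```

>>> carry_out(
  deltas=[
    [0,0,-0.7,0,0,0,0.1],
    [0,0,-1.5,0,0,0,0.1],
    [0,0,-2,0,0,0,0.1],
    [0,0,-2,0,0,0,0.1],
    [0,0,-2,0,0,0,0.1],
    [0,0,-2,0,0,0,0.1],
    [0,0,-1,0,0,0,0.1],
    [0,0,0,0,0,0,0.1],
  ],
)

```text
time: 3.58
tool_pos: [0.4582, -0.2151, 0.1887]
tool_rot: [3.139, -0.003, 0.292]
contact_force: [0.7, -0.4, -1.9]
opening: 0.0208
grip_force: 20.0
```

Run:
```python
from h import *
st(); c=cam('wrist'); save('w2',c['image'],1); print(rel([.39,-.03,.2]))
```

```text
t3.58 tcp [ 0.4582 -0.2151  0.1887] rot [ 3.139e+00 -3.000e-03  2.920e-01] q [-0.59  0.35  1.65  0.    1.14  0.69] F [ 0.7 -0.4 -1.9] open 0.0208 grip 20.0
[ -1.15654536 -19.63538719  -1.3128333 ]
```

View pics/w2.png

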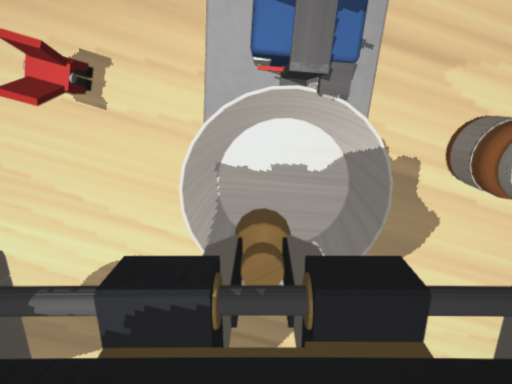

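>>> carry_out(
  deltas=[
    [-0.2,-2.0,0,0,0,0,0.1],
    [-0.2,-3.0,0,0,0,0,0.1],
    [-0.2,-3.5,0,0,0,0,0.1],
    [-0.2,-3.5,0,0,0,0,0.1],
    [-0.2,-3.0,0,0,0,0,0.1],
    [-0.2,-2.6,0,0,0,0,0.1],
    [0,-2.0,0,0,0,0,0.1],
    [0,0,0,0,0,0,0.1],
  ],
)

```text
time: 4.3
tool_pos: [0.3869, -0.0274, 0.185]
tool_rot: [-3.138, 0.003, 0.294]
contact_force: [0.2, 0.2, -2.6]
opening: 0.0212
grip_force: 20.0
```

>>> carry_out(
  deltas=[
    [0,0,1.5,0,0,0,0.1],
    [0,0,2.5,0,0,0,0.1],
    [0,0,3,0,0,0,0.1],
    [0,0,3,0,0,0,0.1],
    [0,0,2,0,0,0,0.1],
    [0,0,1.5,0,0,0,0.1],
    [0,0,1.0,0,0,0,0.1],
    [0,0,0,0,0,0,0.1],
  ],
)

```text
time: 4.97
tool_pos: [0.388, -0.0305, 0.039]
tool_rot: [-3.139, 0.004, 0.292]
contact_force: [-0.2, -0.4, -1.0]
opening: 0.0209
grip_force: 20.0
```

>>> carry_out(
  deltas=[
    [0,0,0.2,0,0,0,0.1],
    [0,0,0.2,0,0,0,0.1],
    [0,0,0.1,0,0,0,0.1],
    [0,0,0,0,0,0,0.1],
    [0,0,0,0,0,0,0.1],
    [0,0,0,0,0,0,0.1],
    [0,0,0,0,0,0,0.1],
    [0,0,0,0,0,0,0.1],
  ],
)

```text
time: 5.63
tool_pos: [0.39, -0.0308, 0.0376]
tool_rot: [3.14, -0.002, 0.292]
contact_force: [-3.2, 0.7, 13.5]
opening: 0.0206
grip_force: 20.0
```

>>> carry_out(
  deltas=[
    [0,0,-0.2,0,0,0,0.1],
    [0,0,0,0,0,0,0.5],
    [0,0,0,0,0,0,0.5],
    [0,0,0,0,0,0,0.5],
    [0,0,0,0,0,0,0.5],
    [0,0,-1,0,0,0,0.5],
    [0,0,-2,0,0,0,0.5],
    [0,0,-3,0,0,0,0.5],
  ],
  force=50,
)

```text
time: 6.3
tool_pos: [0.388, -0.0302, 0.0973]
tool_rot: [-3.139, 0.004, 0.292]
contact_force: [0.1, 0.1, -0.2]
opening: 0.0459
grip_force: 0.0
```

>>> carry_out(
  deltas=[
    [0,0,-2.5,0,0,-0.12,0.5],
    [0,0,-2.5,0,0,-0.12,0.5],
    [0,0,-2.5,0,0,-0.12,0.5],
    [0,0,-2,0,0,-0.12,0.5],
    [0,0,0,0,0,-0.12,0.5],
    [0,0,0,0,0,-0.12,0.5],
    [0,0,0,0,0,-0.12,0.5],
    [0,0,0,0,0,-0.12,0.5],
  ],
)

```text
time: 6.97
tool_pos: [0.3895, -0.0305, 0.1932]
tool_rot: [3.141, 0.0, 1.258]
contact_force: [-0.0, -0.2, -0.1]
opening: 0.0459
grip_force: 0.0
```

>>> carry_out(
  deltas=[
    [2.5,0.5,0,0,0,0,0.5],
    [3,0.5,0,0,0,0,0.5],
    [3.5,0.5,0,0,0,0,0.5],
    [3.5,0.5,0,0,0,0,0.5],
    [3.5,0.5,0,0,0,0,0.5],
    [2.8,0.4,0,0,0,0,0.5],
    [0,0,0,0,0,0,0.5],
    [0,0,0,0,0,0,0.5],
  ],
)

```text
time: 7.63
tool_pos: [0.476, 0.1399, 0.1926]
tool_rot: [-3.141, 0.001, 1.255]
contact_force: [-0.6, -0.2, -0.2]
opening: 0.0462
grip_force: 0.0
```

```bash
cat >> h.py <<'E'
def bars(name='top'):
    "black scoop bars on the board: xy of handle centre, scoop yaw"
    c=cam(name); P=cloud(c); V=c['image'].max(2); X,Y,Z=P[...,0],P[...,1],P[...,2]
    m=(V<60)&(Z>.085)&(Z<.107)&(Y>.06)&(Y<.32)&(X>.4)&(X<.72)
    n,l,s,ce=cv2.connectedComponentsWithStats(m.astype(np.uint8)); out=[]
    for i in range(1,n):
        if s[i,4]<60: continue
        v,u=np.nonzero(l==i); q=pts(c,np.c_[u,v],.096)[:,:2].astype(np.float32)
        (x,y),(w,h),a=cv2.minAreaRect(q); a=np.deg2rad(a)+(0 if w>h else np.pi/2)
        yaw=(a-np.pi/2+np.pi/2)%np.pi-np.pi/2
        if max(w,h)<.1: out.append((x,y,yaw,max(w,h),min(w,h)))
    return np.round(out,4)
E
python3 - <<'E'
from h import *
o=st(); print(bars('top')); b=bars('wrist'); print(b)
for r in b: print(rel([r[0],r[1],.076]), 'turn tool z', o['tool_rot'][2]-(r[2]+np.pi/2))
c=cam('wrist'); save('w3',c['image'],1)
E
```

```text
t7.63 tcp [0.476  0.1399 0.1926] rot [-3.141e+00  1.000e-03  1.255e+00] q [ 0.13  0.33  1.67 -0.    1.15  0.45] F [-0.6 -0.2 -0.2] open 0.0462 grip 0.0
[[ 0.6279  0.2319 -0.0845  0.0687  0.0143]
 [ 0.6037  0.1302 -0.0479  0.0693  0.0143]]
[[ 0.4893  0.2461 -0.1589  0.069   0.0155]
 [ 0.6219  0.2164 -0.0818  0.0446  0.0194]
 [ 0.5993  0.1329 -0.0627  0.0765  0.0185]
 [ 0.475   0.142  -0.3062  0.0741  0.0151]]
[10.67843044 -2.04980425 11.67103307] turn tool z -0.15737703438893424
[12.01491808 11.47284596 11.65579658] turn tool z -0.2344770343889342
[ 3.37734228 11.94435381 11.66384176] turn tool z -0.2535770343889343
[ 0.34488283 -0.14435792 11.67927748] turn tool z -0.010077034388934258
```

View pics/w3.png

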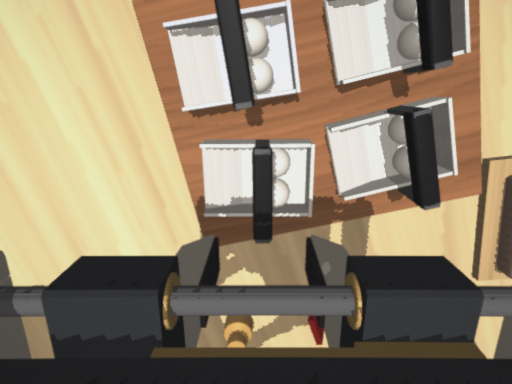

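>>> carry_out(
  deltas=[
    [0.3,-0.14,2,0,0,-0.01,0.5],
    [0,0,2.5,0,0,0,0.5],
    [0,0,2.5,0,0,0,0.5],
    [0,0,2.2,0,0,0,0.5],
    [0,0,1.5,0,0,0,0.5],
    [0,0,1,0,0,0,0.5],
    [0,0,0,0,0,0,0.5],
    [0,0,0,0,0,0,0.5],
  ],
  force=50,
)

```text
time: 8.45
tool_pos: [0.4758, 0.1415, 0.0765]
tool_rot: [-3.141, 0.0, 1.261]
contact_force: [-0.1, 0.4, -0.0]
opening: 0.0461
grip_force: 0.0
```

>>> carry_out(
  deltas=[
    [0,0,0,0,0,0,0.05],
    [0,0,0,0,0,0,0.05],
    [0,0,0,0,0,0,0.05],
    [0,0,0,0,0,0,0.05],
    [0,0,0,0,0,0,0.05],
    [0,0,0,0,0,0,0.05],
    [0,0,0,0,0,0,0.05],
    [0,0,0,0,0,0,0.05],
  ],
)

```text
time: 9.12
tool_pos: [0.4761, 0.1422, 0.0765]
tool_rot: [3.141, -0.0, 1.262]
contact_force: [0.7, 0.8, 2.5]
opening: 0.0157
grip_force: 50.0
```

>>> carry_out(
  deltas=[
    [0,0,-0.5,0,0,0,0.05],
    [0,0,-1,0,0,0,0.05],
    [0,0,-1.5,0,0,0,0.05],
    [0,0,-2,0,0,0,0.05],
    [0,0,-2.2,0,0,0,0.05],
    [0,0,-2,0,0,0,0.05],
    [0,0,-1.5,0,0,0,0.05],
    [0,0,-0.8,0,0,0,0.05],
  ],
)

```text
time: 9.78
tool_pos: [0.476, 0.1423, 0.1936]
tool_rot: [3.139, -0.001, 1.262]
contact_force: [0.9, -0.3, -2.6]
opening: 0.0154
grip_force: 50.0
```

>>> carry_out(
  deltas=[
    [0,0,0,0,0,-0.06,0.05],
    [0,0,0,0,0,-0.11,0.05],
    [0,0,0,0,0,-0.12,0.05],
    [0,0,0,0,0,-0.12,0.05],
    [0,0,0,0,0,-0.12,0.05],
    [0,0,0,0,0,-0.12,0.05],
    [0,0,0,0,0,-0.12,0.05],
    [0,0,0,0,0,-0.12,0.05],
  ],
)

```text
time: 10.45
tool_pos: [0.475, 0.1421, 0.1909]
tool_rot: [-3.14, -0.001, 2.158]
contact_force: [-0.7, -0.8, -2.4]
opening: 0.0153
grip_force: 50.0
```

>>> carry_out(
  deltas=[
    [0,0,0,0,0,-0.12,0.05],
    [0,0,0,0,0,-0.12,0.05],
    [0,0,0,0,0,-0.12,0.05],
    [0,0,0,0,0,-0.12,0.05],
    [0,0,0,0,0,-0.1,0.05],
    [0,0,0,0,0,-0.038,0.05],
    [-0.4,-1,0,0,0,0,0.05],
    [-0.8,-2,0.2,0,0,0,0.05],
  ],
)

```text
time: 11.12
tool_pos: [0.4756, 0.1105, 0.1892]
tool_rot: [3.141, -0.0, 2.771]
contact_force: [1.1, 1.0, -2.3]
opening: 0.0156
grip_force: 50.0
```

>>> carry_out(
  deltas=[
    [-1.1,-2.7,0.3,0,0,0,0.05],
    [-1.2,-3,0.3,0,0,0,0.05],
    [-1.2,-3,0.2,0,0,0,0.05],
    [-1.2,-3,0,0,0,0,0.05],
    [-1.2,-3,0,0,0,0,0.05],
    [-1.2,-3,0,0,0,0,0.05],
    [-1.2,-2.8,0,0,0,0,0.05],
    [-1,-2.5,0,0,0,0,0.05],
  ],
)

```text
time: 11.78
tool_pos: [0.4782, -0.1407, 0.1811]
tool_rot: [-3.141, -0.001, 2.767]
contact_force: [-0.0, 0.2, -2.3]
opening: 0.0157
grip_force: 50.0
```

>>> carry_out(
  deltas=[
    [-0.8,-2,0,0,0,0,0.05],
    [-0.6,-1.6,0,0,0,0,0.05],
    [-0.4,-1.2,0,0,0,0,0.05],
    [-0.2,-0.7,0,0,0,0,0.05],
    [0,0,0,0,0,0,0.05],
    [0,0,0,0,0,0,0.05],
    [0,0,0,0,0,0,0.05],
    [0,0,0,0,0,0,0.05],
  ],
)

```text
time: 12.45
tool_pos: [0.4777, -0.1957, 0.1812]
tool_rot: [3.141, -0.0, 2.771]
contact_force: [0.8, 0.0, -2.9]
opening: 0.0155
grip_force: 50.0
```

Run:
```python
from h import *
st(); c=cam('scene'); save('s2',c['image'][80:280,80:380],2.5); print(rel([.480,-.196,.18]))
c=cam('wrist'); save('w4',c['image'],1);
```

```text
t12.45 tcp [ 0.4777 -0.1957  0.1812] rot [ 3.141 -0.     2.771] q [-0.54  0.38  1.63  0.    1.14 -1.74] F [ 0.8  0.  -2.9] open 0.0155 grip 50.0
[-0.21467384  0.06104321  0.12652021]
```

View pics/s2.png

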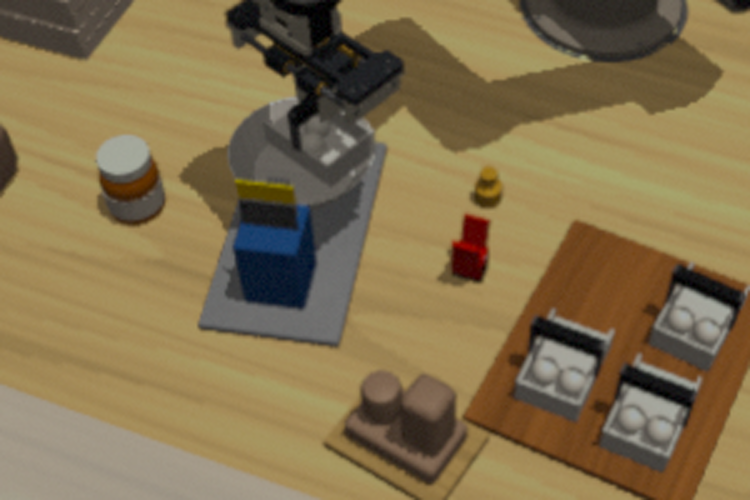

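>>> carry_out(
  deltas=[
    [0,0,0,-0.08,0,0,0.05],
    [0,0,0,-0.08,0,0,0.05],
    [0,0,0,-0.08,0,0,0.05],
    [0,0,0,-0.08,0,0,0.05],
    [0,0,0,-0.08,0,0,0.05],
    [0,0,0,-0.08,0,0,0.05],
    [0,0,0,-0.08,0,0,0.05],
    [0,0,0,-0.08,0,0,0.05],
  ],
)

```text
time: 13.22
tool_pos: [0.478, -0.1969, 0.1817]
tool_rot: [2.499, 0.002, 2.77]
contact_force: [-0.3, 0.2, -3.3]
opening: 0.0158
grip_force: 50.0
```

>>> carry_out(
  deltas=[
    [0,0,0,-0.08,0,0,0.05],
    [0,0,0,-0.05,0,0,0.05],
    [0,0,0,0,0,0,0.05],
    [0,0,0,0,0,0,0.05],
    [0,0,0,0,0,0,0.05],
    [0,0,0,0,0,0,0.05],
    [0,0,0,0,0,0,0.05],
    [0,0,0,0,0,0,0.05],
  ],
)

```text
time: 13.88
tool_pos: [0.478, -0.1963, 0.1817]
tool_rot: [2.373, 0.001, 2.771]
contact_force: [0.4, -0.3, -2.3]
opening: 0.0155
grip_force: 50.0
```

Run:
```python
from h import *
st(); c=cam('scene'); save('s3',np.hstack([c['image'][60:230,90:330],cam('top')['image'][150:320,230:470]]),1.6)
```

```text
t13.88 tcp [ 0.478  -0.1963  0.1817] rot [2.373e+00 1.000e-03 2.771e+00] q [-0.92  0.56  1.6   0.64  1.48 -2.35] F [ 0.4 -0.3 -2.3] open 0.0155 grip 50.0
```

View pics/s3.png

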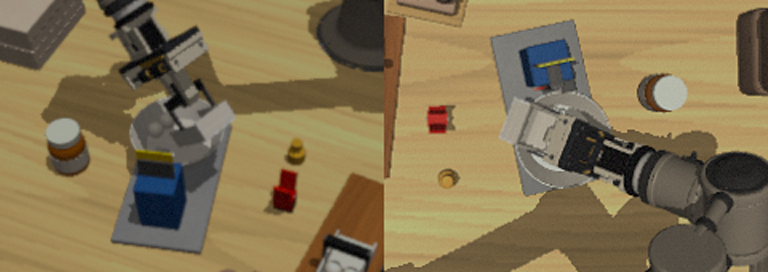

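>>> carry_out(
  deltas=[
    [0,0,0,0.08,0,0,0.05],
    [0,0,0,0.1,0,0,0.05],
    [0,0,0,0.1,0,0,0.05],
    [0,0,0,0.1,0,0,0.05],
    [0,0,0,0.1,0,0,0.05],
    [0,0,0,0.1,0,0,0.05],
    [0,0,0,0.1,0,0,0.05],
    [0,0,0,0.09,0,0,0.05],
  ],
)

```text
time: 14.65
tool_pos: [0.478, -0.1964, 0.1822]
tool_rot: [-3.137, 0.002, 2.77]
contact_force: [0.1, 0.2, -2.0]
opening: 0.0156
grip_force: 50.0
```

>>> carry_out(
  deltas=[
    [0.5,1,-0.2,0,0,0,0.05],
    [1,2.5,-0.2,0,0,0,0.05],
    [1.3,3.4,0,0,0,0,0.05],
    [1.3,3.6,0,0,0,0,0.05],
    [1,2.5,0,0,0,0,0.05],
    [0.5,1,0,0,0,0,0.05],
    [0,0,0,0,0,0,0.05],
    [0,0,0,0,0,0,0.05],
  ],
)

```text
time: 15.32
tool_pos: [0.4762, -0.0458, 0.1853]
tool_rot: [3.141, -0.0, 2.771]
contact_force: [-0.1, 0.1, -2.2]
opening: 0.0158
grip_force: 50.0
```

Run:
```python
from h import *
st(); c=cam('scene'); t=cam('top')
save('s4',np.hstack([c['image'][80:250,110:350],t['image'][150:320,230:470]]),1.6)
P=cloud(t); m=(t['image'].max(2)>120)&(np.ptp(t['image'].astype(int),axis=2)<50)
for n,cc in(('top',t),('scene',c)):
    P=cloud(cc); X,Y,Z=P[...,0],P[...,1],P[...,2]
    d=np.hypot(X-.467,Y+.229); mm=(Z<.1)&(Z>.06)&(d>.082)&(d<.088); print(n,mm.sum(),np.percentile(Z[mm],[50,80,95]))
    mm=(Z>.145)&(Z<.2)&(np.hypot(X-.597,Y+.2)<.05)
    if mm.any(): print('blade top',np.percentile(Z[mm],[50,90,97]),mm.sum())
```

```text
t15.32 tcp [ 0.4762 -0.0458  0.1853] rot [ 3.141 -0.     2.771] q [-0.26  0.31  1.72  0.    1.11 -1.46] F [-0.1  0.1 -2.2] open 0.0158 grip 50.0
top 172 [0.08477749 0.08653676 0.08897752]
blade top [0.16214295 0.17756207 0.1788669 ] 58
scene 122 [0.08119703 0.08351167 0.08615891]
blade top [0.15947301 0.17232004 0.17397154] 204
```

View pics/s4.png

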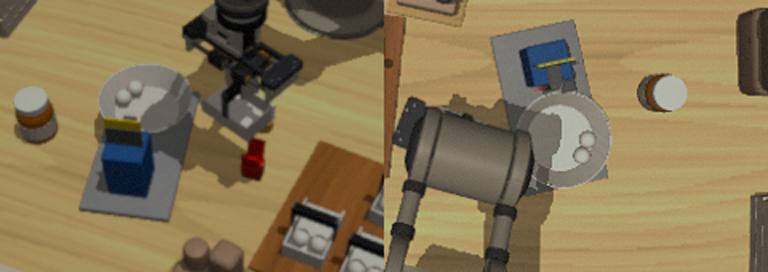

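>>> carry_out(
  deltas=[
    [0,0,0,0,0,0.116,0.05],
    [0,0,0,0,0,0.116,0.05],
    [0,0,0,0,0,0.116,0.05],
    [0,0,0,0,0,0.116,0.05],
    [0,0,0,0,0,0.116,0.05],
    [0,0,0,0,0,0.116,0.05],
    [0,0,0,0,0,0.116,0.05],
    [0,0,0,0,0,0.116,0.05],
  ],
)

```text
time: 16.08
tool_pos: [0.4764, -0.0474, 0.1851]
tool_rot: [-3.141, -0.0, 1.834]
contact_force: [0.5, -0.3, -1.9]
opening: 0.0155
grip_force: 50.0
```

>>> carry_out(
  deltas=[
    [0,0,0,0,0,0.116,0.05],
    [0,0,0,0,0,0.116,0.05],
    [0,0,0,0,0,0.116,0.05],
    [0,0,0,0,0,0.116,0.05],
    [0,0,0,0,0,0.116,0.05],
    [3,-1,0,0,0,0,0.05],
    [3.5,-1.2,0,0,0,0,0.05],
    [3.5,-1.2,0,0,0,0,0.05],
  ],
)

```text
time: 16.75
tool_pos: [0.4747, 0.059, 0.1851]
tool_rot: [-3.141, -0.0, 1.257]
contact_force: [1.8, -0.3, -2.2]
opening: 0.0155
grip_force: 50.0
```

>>> carry_out(
  deltas=[
    [3.5,-1.2,0,0,0,0,0.05],
    [3,-0.8,0,0,0,0,0.05],
    [1.4,-0.3,0,0,0,0,0.05],
    [0,0,2,0,0,0,0.05],
    [0,0,3,0,0,0,0.05],
    [0,0,2,0,0,0,0.05],
    [0,0,1,0,0,0,0.05],
    [0,0,0,0,0,0,0.05],
  ],
)

```text
time: 17.42
tool_pos: [0.4754, 0.1405, 0.1027]
tool_rot: [-3.137, 0.002, 1.26]
contact_force: [-0.8, -0.1, -2.1]
opening: 0.0156
grip_force: 50.0
```

Run:
```python
from h import *
st(); print(rel([.476,.1422,.0765]))
```

```text
t17.42 tcp [0.4754 0.1405 0.1027] rot [-3.137e+00  2.000e-03  1.260e+00] q [0.13 0.44 1.78 0.   0.92 0.44] F [-0.8 -0.1 -2.1] open 0.0156 grip 50.0
[0.18578015 0.01599514 2.61791764]
```

>>> carry_out(
  deltas=[
    [0.18,0,1,0,0,0,0.05],
    [0,0,1,0,0,0,0.05],
    [0,0,0.4,0,0,0,0.05],
    [0,0,0.25,0,0,0,0.05],
    [0,0,0,0,0,0,0.05],
    [0,0,0,0,0,0,0.5],
    [0,0,0,0,0,0,0.5],
    [0,0,0,0,0,0,0.5],
  ],
)

```text
time: 18.08
tool_pos: [0.4776, 0.1437, 0.0793]
tool_rot: [3.14, -0.001, 1.262]
contact_force: [-0.4, 0.0, 0.3]
opening: 0.0312
grip_force: 0.0
```

>>> carry_out(
  deltas=[
    [0,0,0,0,0,0,0.5],
    [0,0,0,0,0,0,0.5],
    [0,0,-1,0,0,0,0.5],
    [0,0,-2,0,0,0,0.5],
    [0,0,-3,0,0,0,0.5],
    [0,0,-3,0,0,0,0.5],
    [0,0,-2.5,0,0,0,0.5],
    [0,0,0,0,0,0,0.5],
  ],
)

```text
time: 18.75
tool_pos: [0.4797, 0.1441, 0.1996]
tool_rot: [3.132, -0.004, 1.262]
contact_force: [0.1, -0.3, -0.7]
opening: 0.0459
grip_force: 0.0
```

>>> carry_out(
  deltas=[
    [0,0,0,0,0,-0.12,0.5],
    [0,0,0,0,0,-0.12,0.5],
    [-1,3,0,0,0,0,0.5],
    [-0.7,3.5,0,0,0,0,0.5],
    [-0.5,3.2,0,0,0,0,0.5],
    [0,2.5,0,0,0,0,0.5],
    [0,0,0,0,0,0,0.5],
    [0,0,0,0,0,0,0.5],
  ],
)

```text
time: 19.42
tool_pos: [0.5974, 0.1129, 0.1929]
tool_rot: [-3.14, 0.0, 1.501]
contact_force: [0.4, 0.3, -0.5]
opening: 0.0459
grip_force: 0.0
```

Run:
```python
from h import *
o=st(); print(bars('top')); b=bars('wrist')
for r in b: print(r,rel([r[0],r[1],.076]), 'turn tool z %.3f'%(o['tool_rot'][2]-(r[2]+np.pi/2)))
```

```text
t19.42 tcp [0.5974 0.1129 0.1929] rot [-3.14   0.     1.501] q [ 0.06  0.53  1.34 -0.    1.27  0.13] F [ 0.4  0.3 -0.5] open 0.0459 grip 0.0
[[ 0.4879  0.2282 -0.1584  0.0353  0.015 ]
 [ 0.4779  0.1445 -0.3154  0.068   0.0157]]
[ 0.4911  0.2353 -0.1611  0.0513  0.0186] [ 11.43672912 -11.30239839  11.76092949] turn tool z 0.091
[ 0.6254  0.2224 -0.0924  0.0583  0.0156] [11.07248061  2.18448082 11.74062354] turn tool z 0.023
[ 0.4792  0.1439 -0.3068  0.077   0.0179] [  2.23656818 -11.86162279  11.76353155] turn tool z 0.237
[ 0.6025  0.1302 -0.0678  0.0725  0.0145] [ 1.71693361  0.53335332 11.74490488] turn tool z -0.002
```

>>> carry_out(
  deltas=[
    [1.7,0.53,2,0,0,0,0.5],
    [0,0,2.5,0,0,0,0.5],
    [0,0,2.5,0,0,0,0.5],
    [0,0,2.2,0,0,0,0.5],
    [0,0,1.5,0,0,0,0.5],
    [0,0,1,0,0,0,0.5],
    [0,0,0,0,0,0,0.5],
    [0,0,0,0,0,0,0.05],
  ],
)

```text
time: 20.18
tool_pos: [0.6034, 0.1301, 0.0773]
tool_rot: [3.142, 0.0, 1.502]
contact_force: [-0.1, -1.2, 0.2]
opening: 0.0426
grip_force: 0.0
```

>>> carry_out(
  deltas=[
    [0,0,0,0,0,0,0.05],
    [0,0,0,0,0,0,0.05],
    [0,0,0,0,0,0,0.05],
    [0,0,0,0,0,0,0.05],
    [0,0,0,0,0,0,0.05],
    [0,0,-0.5,0,0,0,0.05],
    [0,0,-1,0,0,0,0.05],
    [0,0,-1.5,0,0,0,0.05],
  ],
)

```text
time: 20.85
tool_pos: [0.6026, 0.1297, 0.1059]
tool_rot: [-3.138, 0.001, 1.502]
contact_force: [-0.5, 0.7, -3.2]
opening: 0.0156
grip_force: 50.0
```

>>> carry_out(
  deltas=[
    [0,0,-2,0,0,0,0.05],
    [0,0,-2,0,0,0,0.05],
    [0,0,-2,0,0,0,0.05],
    [0,0,-1.5,0,0,0,0.05],
    [0,-1,-1,0,0,0,0.05],
    [0,-2,-0.5,0,0,0,0.05],
    [0,-2,0,0,0,0,0.05],
    [0,-1,0,0,0,0,0.05],
  ],
)

```text
time: 21.52
tool_pos: [0.5418, 0.1342, 0.1976]
tool_rot: [-3.141, 0.0, 1.502]
contact_force: [-1.2, 0.7, -2.7]
opening: 0.0158
grip_force: 50.0
```

Run:
```python
from h import *
st(); c=cam('wrist'); save('w5',c['image'],1)
```

```text
t21.52 tcp [0.5418 0.1342 0.1976] rot [-3.141  0.     1.502] q [0.11 0.43 1.49 0.   1.22 0.17] F [-1.2  0.7 -2.7] open 0.0158 grip 50.0
```

>>> carry_out(
  deltas=[
    [0,0,0,0,0,-0.06,0.05],
    [0,0,0,0,0,-0.12,0.05],
    [0,0,0,0,0,-0.12,0.05],
    [0,0,0,0,0,-0.12,0.05],
    [0,0,0,0,0,-0.12,0.05],
    [0,0,0,0,0,-0.12,0.05],
    [0,0,0,0,0,-0.12,0.05],
    [0,0,0,0,0,-0.12,0.05],
  ],
)

```text
time: 22.23
tool_pos: [0.5442, 0.1339, 0.1971]
tool_rot: [3.142, 0.0, 2.408]
contact_force: [0.0, -0.0, -2.0]
opening: 0.0157
grip_force: 50.0
```

>>> carry_out(
  deltas=[
    [0,0,0,0,0,-0.12,0.05],
    [0,0,0,0,0,-0.12,0.05],
    [0,0,0,0,0,-0.1,0.05],
    [0,0,0,0,0,-0.03,0.05],
    [-0.2,-1,0.2,0,0,0,0.05],
    [-0.4,-2,0.3,0,0,0,0.05],
    [-0.5,-2.8,0.3,0,0,0,0.05],
    [-0.6,-3.1,0.3,0,0,0,0.05],
  ],
)

```text
time: 22.9
tool_pos: [0.5273, 0.044, 0.1856]
tool_rot: [-3.141, 0.0, 2.772]
contact_force: [0.6, -0.2, -2.5]
opening: 0.0154
grip_force: 50.0
```

>>> carry_out(
  deltas=[
    [-0.6,-3.1,0.2,0,0,0,0.05],
    [-0.6,-3.1,0.2,0,0,0,0.05],
    [-0.6,-3.1,0,0,0,0,0.05],
    [-0.6,-3.1,0,0,0,0,0.05],
    [-0.6,-3,0,0,0,0,0.05],
    [-0.5,-2.5,0,0,0,0,0.05],
    [-0.4,-2,0,0,0,0,0.05],
    [-0.3,-1.6,0,0,0,0,0.05],
  ],
)

```text
time: 23.57
tool_pos: [0.4883, -0.1734, 0.1819]
tool_rot: [-3.141, 0.0, 2.769]
contact_force: [0.8, -0.1, -2.3]
opening: 0.0156
grip_force: 50.0
```

>>> carry_out(
  deltas=[
    [-0.1,-1,0,0,0,0,0.05],
    [0,-0.6,0,0,0,0,0.05],
    [0,0,0,0,0,0,0.05],
    [0,0,0,0,0,0,0.05],
    [0,0,0,0,0,0,0.05],
    [0,0,0,0,0,0,0.05],
    [0,0,0,0,0,0,0.05],
    [0,0,0,0,0,0,0.05],
  ],
)

```text
time: 24.23
tool_pos: [0.4843, -0.1855, 0.1817]
tool_rot: [-3.142, 0.0, 2.773]
contact_force: [-0.4, 0.5, -2.0]
opening: 0.0154
grip_force: 50.0
```

>>> carry_out(
  deltas=[
    [0,0,0,-0.08,0,0,0.05],
    [0,0,0,-0.08,0,0,0.05],
    [0,0,0,-0.08,0,0,0.05],
    [0,0,0,-0.08,0,0,0.05],
    [0,0,0,-0.08,0,0,0.05],
    [0,0,0,-0.08,0,0,0.05],
    [0,0,0,-0.08,0,0,0.05],
    [0,0,0,-0.08,0,0,0.05],
  ],
)

```text
time: 24.9
tool_pos: [0.4844, -0.1865, 0.1821]
tool_rot: [2.499, 0.002, 2.772]
contact_force: [0.9, -0.5, -3.5]
opening: 0.0157
grip_force: 50.0
```

>>> carry_out(
  deltas=[
    [0,0,0,-0.08,0,0,0.05],
    [0,0,0,-0.05,0,0,0.05],
    [0,0,0,0,0,0,0.05],
    [0,0,0,0,0,0,0.05],
    [0,0,0,0,0,0,0.05],
    [0,0,0,0,0,0,0.05],
    [0,0,0,0,0,0,0.05],
    [0,0,0,0,0,0,0.05],
  ],
)

```text
time: 25.57
tool_pos: [0.4844, -0.1857, 0.1822]
tool_rot: [2.373, 0.001, 2.773]
contact_force: [0.3, 0.2, -1.8]
opening: 0.0156
grip_force: 50.0
```

>>> carry_out(
  deltas=[
    [0,0,0,0.08,0,0,0.05],
    [0,0,0,0.1,0,0,0.05],
    [0,0,0,0.1,0,0,0.05],
    [0,0,0,0.1,0,0,0.05],
    [0,0,0,0.1,0,0,0.05],
    [0,0,0,0.1,0,0,0.05],
    [0,0,0,0.1,0,0,0.05],
    [0,0,0,0.09,0,0,0.05],
  ],
)

```text
time: 26.23
tool_pos: [0.4846, -0.1856, 0.1829]
tool_rot: [-3.137, 0.003, 2.772]
contact_force: [-0.6, 0.2, -2.6]
opening: 0.0157
grip_force: 50.0
```

>>> carry_out(
  deltas=[
    [0.3,1,-0.2,0,0,0,0.05],
    [0.6,2.5,-0.4,0,0,0,0.05],
    [0.6,3.4,-0.4,0,0,0,0.05],
    [0.6,3.6,-0.4,0,0,0,0.05],
    [0.6,3.5,0,0,0,0,0.05],
    [0.5,2,0,0,0,0,0.05],
    [0,0,0,0,0,0,0.05],
    [0,0,0,0,0,0,0.05],
  ],
)

```text
time: 26.9
tool_pos: [0.5118, -0.0239, 0.1957]
tool_rot: [3.14, -0.001, 2.774]
contact_force: [0.3, -0.4, -1.4]
opening: 0.0157
grip_force: 50.0
```

```bash
cat >> h.py <<'E'
def check(tag):
    "white blobs in pan and blade heights"
    for n in('top','scene'):
        c=cam(n); P=cloud(c); X,Y,Z=P[...,0],P[...,1],P[...,2]; d=np.hypot(X-.467,Y+.229)
        mm=(Z<.1)&(Z>.05)&(d>.08)&(d<.089); print(n,'rim z',np.percentile(Z[mm],[50,80,95]).round(4))
        hsv=cv2.cvtColor(c['image'],cv2.COLOR_BGR2HSV); y=(cv2.inRange(hsv,(20,120,80),(36,255,255))>0)&(Z>.12)&(np.hypot(X-.597,Y+.2)<.06)
        if y.any(): print(n,'yellow z',np.percentile(Z[y],[50,90]).round(4),y.sum())
        u,v=proj(c,[.467,-.229,.08])[0].astype(int); save(tag+n,c['image'][max(v-50,0):v+50,u-50:u+50],4)
    cv2.imwrite(f'pics/{tag}.png',np.hstack([cv2.imread(f'pics/{tag}{n}.png') for n in('top','scene')]))
E
python3 - <<'E'
from h import *
st(); check('p2')
E
```

```text
t26.90 tcp [ 0.5118 -0.0239  0.1957] rot [ 3.140e+00 -1.000e-03  2.774e+00] q [-0.2   0.35  1.62  0.    1.17 -1.4 ] F [ 0.3 -0.4 -1.4] open 0.0157 grip 50.0
top rim z [0.0731 0.0755 0.0777]
top yellow z [0.1631 0.1662] 36
scene rim z [0.07   0.0722 0.074 ]
scene yellow z [0.1599 0.1634] 58
```

View pics/p2.png

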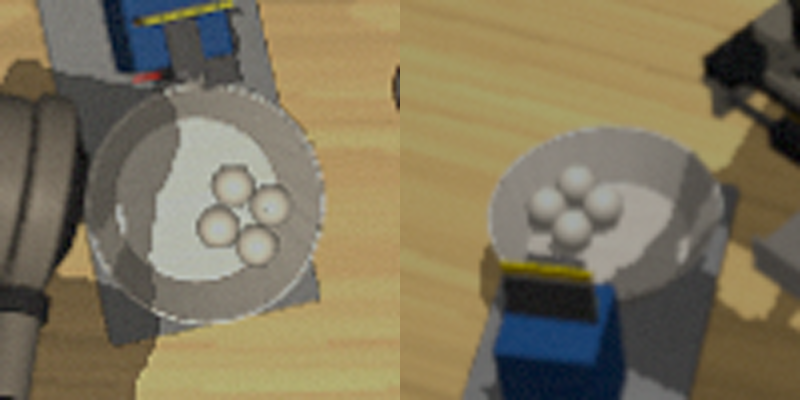

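>>> carry_out(
  deltas=[
    [0,0,0,0,0,0.116,0.05],
    [0,0,0,0,0,0.116,0.05],
    [0,0,0,0,0,0.116,0.05],
    [0,0,0,0,0,0.116,0.05],
    [0,0,0,0,0,0.116,0.05],
    [0,0,0,0,0,0.116,0.05],
    [0,0,0,0,0,0.116,0.05],
    [0,0,0,0,0,0.116,0.05],
  ],
)

```text
time: 27.67
tool_pos: [0.5119, -0.0266, 0.1956]
tool_rot: [-3.141, -0.001, 1.836]
contact_force: [0.2, -0.5, -1.5]
opening: 0.0154
grip_force: 50.0
```

>>> carry_out(
  deltas=[
    [0,0,0,0,0,0.116,0.05],
    [0,0,0,0,0,0.116,0.05],
    [0,0,0,0,0,0.112,0.05],
    [3,0,0,0,0,0,0.05],
    [3.5,0,0,0,0,0,0.05],
    [3.5,0,0,0,0,0,0.05],
    [3.5,0,0,0,0,0,0.05],
    [2.5,1.5,0,0,0,0,0.05],
  ],
)

```text
time: 28.33
tool_pos: [0.5367, 0.1347, 0.1958]
tool_rot: [-3.139, -0.001, 1.499]
contact_force: [1.0, 0.1, -0.7]
opening: 0.0152
grip_force: 50.0
```

>>> carry_out(
  deltas=[
    [0,2.7,0,0,0,0,0.05],
    [0,2.7,0,0,0,0,0.05],
    [0,1.2,0,0,0,0,0.05],
    [0,0,2,0,0,0,0.05],
    [0,0,3,0,0,0,0.05],
    [0,0,3,0,0,0,0.05],
    [0,0,1,0,0,0,0.05],
    [0,0,0,0,0,0,0.05],
  ],
)

```text
time: 29.0
tool_pos: [0.6025, 0.1271, 0.1026]
tool_rot: [-3.135, 0.001, 1.498]
contact_force: [-0.0, 0.3, -2.0]
opening: 0.0159
grip_force: 50.0
```

Run:
```python
from h import *
st(); print(rel([.603,.1300,.0765])); print(bars())
```

```text
t29.00 tcp [0.6025 0.1271 0.1026] rot [-3.135e+00  1.000e-03  1.498e+00] q [0.08 0.63 1.42 0.   1.09 0.16] F [-0.   0.3 -2. ] open 0.0159 grip 50.0
[0.29580904 0.04758944 2.60530265]
[[ 0.4798  0.1516 -0.3153  0.0515  0.0148]]
```

>>> carry_out(
  deltas=[
    [0.25,0,1,0,0,0,0.05],
    [0,0,1,0,0,0,0.05],
    [0,0,0.4,0,0,0,0.05],
    [0,0,0.25,0,0,0,0.05],
    [0,0,0,0,0,0,0.05],
    [0,0,0,0,0,0,0.5],
    [0,0,0,0,0,0,0.5],
    [0,0,0,0,0,0,0.5],
  ],
)

```text
time: 29.72
tool_pos: [0.6049, 0.1311, 0.08]
tool_rot: [3.14, -0.0, 1.5]
contact_force: [-0.2, 1.0, -0.6]
opening: 0.0308
grip_force: 0.0
```

>>> carry_out(
  deltas=[
    [0,0,0,0,0,0,0.5],
    [0,0,0,0,0,0,0.5],
    [0,0,-1,0,0,0,0.5],
    [0,0,-2,0,0,0,0.5],
    [0,0,-3,0,0,0,0.5],
    [0,0,-3,0,0,0,0.5],
    [0,0,-2.5,0,0,0,0.5],
    [0,0,0,0,0,0,0.5],
  ],
)

```text
time: 30.38
tool_pos: [0.6072, 0.1314, 0.2013]
tool_rot: [3.13, -0.002, 1.5]
contact_force: [0.8, -0.5, 0.5]
opening: 0.0459
grip_force: 0.0
```

>>> carry_out(
  deltas=[
    [1.5,-2,0,0,0,0,0.5],
    [2.2,-2.7,0,0,0,0,0.5],
    [2.2,-2.7,0,0,0,0,0.5],
    [2.2,-2.7,0,0,0,0,0.5],
    [1.6,-1.9,0,0,0,0.09,0.5],
    [0,0,0,0,0,0,0.5],
    [0,0,0,0,0,0,0.5],
    [0,0,0,0,0,0,0.5],
  ],
)

```text
time: 31.05
tool_pos: [0.4922, 0.2361, 0.1945]
tool_rot: [3.141, 0.0, 1.411]
contact_force: [0.7, 0.6, 0.2]
opening: 0.0456
grip_force: 0.0
```

Run:
```python
from h import *
o=st(); print(bars('top')); b=bars('wrist')
for r in b: print(r,rel([r[0],r[1],.076]), 'turn tool z %.3f'%(o['tool_rot'][2]-(r[2]+np.pi/2)))
```

```text
t31.05 tcp [0.4922 0.2361 0.1945] rot [3.141 0.    1.411] q [ 0.31  0.41  1.53 -0.    1.2   0.47] F [0.7 0.6 0.2] open 0.0456 grip 0.0
[[ 0.6279  0.2319 -0.0845  0.0687  0.0143]
 [ 0.6038  0.13   -0.0503  0.0756  0.0142]
 [ 0.4879  0.2265 -0.2113  0.0323  0.0156]
 [ 0.4768  0.1426 -0.3437  0.0792  0.0165]]
[ 0.6234  0.234  -0.0905  0.0767  0.0194] [ 1.95558355 12.9338555  11.82547788] turn tool z -0.069
[ 0.4899  0.2499 -0.1585  0.0735  0.0146] [ 1.37877978 -0.49811597 11.81916549] turn tool z -0.001
[ 0.6011  0.1736 -1.566   0.0148  0.0058] [-4.36435004 11.70383948 11.82572282] turn tool z 1.406
[ 0.4844  0.1732 -0.2983  0.0267  0.0153] [-6.27987966  0.19205339 11.82049945] turn tool z 0.139
[ 0.4678  0.1198 -0.2893  0.0233  0.0148] [-11.81728534  -0.587907    11.82085567] turn tool z 0.130
```

>>> carry_out(
  deltas=[
    [1.2,-0.45,2,0,0,0,0.5],
    [0,0,2.5,0,0,0,0.5],
    [0,0,2.5,0,0,0,0.5],
    [0,0,2.2,0,0,0,0.5],
    [0,0,1.5,0,0,0,0.5],
    [0,0,1.05,0,0,0,0.5],
    [0,0,0,0,0,0,0.5],
    [0,0,0,0,0,0,0.05],
  ],
)

```text
time: 31.82
tool_pos: [0.4897, 0.2484, 0.0766]
tool_rot: [-3.141, 0.0, 1.409]
contact_force: [0.7, 0.2, 0.6]
opening: 0.043
grip_force: 0.0
```

>>> carry_out(
  deltas=[
    [0,0,0,0,0,0,0.05],
    [0,0,0,0,0,0,0.05],
    [0,0,0,0,0,0,0.05],
    [0,0,0,0,0,0,0.05],
    [0,0,0,0,0,0,0.05],
    [0,0,-0.5,0,0,0,0.05],
    [0,0,-1,0,0,0,0.05],
    [0,0,-1.5,0,0,0,0.05],
  ],
)

```text
time: 32.48
tool_pos: [0.488, 0.2485, 0.1063]
tool_rot: [-3.138, 0.002, 1.41]
contact_force: [-0.8, 0.3, -1.7]
opening: 0.0155
grip_force: 50.0
```

>>> carry_out(
  deltas=[
    [0,0,-2,0,0,0,0.05],
    [0,0,-2,0,0,0,0.05],
    [0,0,-2,0,0,0,0.05],
    [0,0,-1.5,0,0,-0.06,0.05],
    [0,0,-1,0,0,-0.12,0.05],
    [0,0,-0.5,0,0,-0.12,0.05],
    [0,0,0,0,0,-0.12,0.05],
    [0,0,0,0,0,-0.12,0.05],
  ],
)

```text
time: 33.15
tool_pos: [0.489, 0.2489, 0.1979]
tool_rot: [3.141, 0.0, 1.956]
contact_force: [-0.8, -0.0, -2.6]
opening: 0.0154
grip_force: 50.0
```

>>> carry_out(
  deltas=[
    [0,0,0,0,0,-0.12,0.05],
    [0,0,0,0,0,-0.12,0.05],
    [0,0,0,0,0,-0.12,0.05],
    [0,0,0,0,0,-0.12,0.05],
    [0,0,0,0,0,-0.12,0.05],
    [0,0,0,0,0,-0.12,0.05],
    [0,0,0,0,0,-0.1,0.05],
    [0,0,0,0,0,0,0.05],
  ],
)

```text
time: 33.82
tool_pos: [0.4888, 0.2488, 0.1972]
tool_rot: [-3.141, -0.0, 2.773]
contact_force: [0.0, -0.3, -2.5]
opening: 0.0155
grip_force: 50.0
```

Run:
```python
from h import *
st(); print(rel([.484,-.182,.1815]))
```

```text
t33.82 tcp [0.4888 0.2488 0.1972] rot [-3.141 -0.     2.773] q [ 0.33  0.42  1.52 -0.    1.21 -0.87] F [ 0.  -0.3 -2.5] open 0.0155 grip 50.0
[-15.05932391 -40.36882874   1.57870539]
```

>>> carry_out(
  deltas=[
    [-0.4,-1,0.2,0,0,0,0.05],
    [-0.7,-2,0.3,0,0,0,0.05],
    [-1.05,-2.8,0.3,0,0,0,0.05],
    [-1.1,-3,0.3,0,0,0,0.05],
    [-1.1,-3,0.3,0,0,0,0.05],
    [-1.1,-3,0.2,0,0,0,0.05],
    [-1.1,-3,0,0,0,0,0.05],
    [-1.1,-3,0,0,0,0,0.05],
  ],
)

```text
time: 34.48
tool_pos: [0.484, 0.0253, 0.1808]
tool_rot: [-3.141, -0.0, 2.766]
contact_force: [-0.1, 0.2, -2.5]
opening: 0.0158
grip_force: 50.0
```

>>> carry_out(
  deltas=[
    [-1.1,-3,0,0,0,0,0.05],
    [-1.1,-3,0,0,0,0,0.05],
    [-1.1,-3,0,0,0,0,0.05],
    [-1.1,-2.8,0,0,0,0,0.05],
    [-1,-2.5,0,0,0,0,0.05],
    [-0.8,-2,0,0,0,0,0.05],
    [-0.6,-1.5,0,0,0,0,0.05],
    [-0.4,-1,0,0,0,0,0.05],
  ],
)

```text
time: 35.15
tool_pos: [0.4829, -0.1762, 0.1808]
tool_rot: [-3.141, 0.0, 2.765]
contact_force: [0.2, 0.3, -1.4]
opening: 0.0157
grip_force: 50.0
```

>>> carry_out(
  deltas=[
    [-0.2,-0.7,0,0,0,0,0.05],
    [0,0,0,0,0,0,0.05],
    [0,0,0,0,0,0,0.05],
    [0,0,0,0,0,0,0.05],
    [0,0,0,0,0,0,0.05],
    [0,0,0,-0.08,0,0,0.05],
    [0,0,0,-0.08,0,0,0.05],
    [0,0,0,-0.08,0,0,0.05],
  ],
)

```text
time: 35.82
tool_pos: [0.4836, -0.1801, 0.1814]
tool_rot: [2.898, 0.002, 2.772]
contact_force: [0.1, 0.1, -2.5]
opening: 0.0156
grip_force: 50.0
```

>>> carry_out(
  deltas=[
    [0,0,0,-0.08,0,0,0.05],
    [0,0,0,-0.08,0,0,0.05],
    [0,0,0,-0.08,0,0,0.05],
    [0,0,0,-0.08,0,0,0.05],
    [0,0,0,-0.08,0,0,0.05],
    [0,0,0,-0.08,0,0,0.05],
    [0,0,0,-0.05,0,0,0.05],
    [0,0,0,0,0,0,0.05],
  ],
)

```text
time: 36.48
tool_pos: [0.4825, -0.1818, 0.1795]
tool_rot: [2.37, -0.002, 2.769]
contact_force: [0.1, -0.6, -1.9]
opening: 0.0156
grip_force: 50.0
```

>>> carry_out(
  deltas=[
    [0,0,0,0,0,0,0.05],
    [0,0,0,0,0,0,0.05],
    [0,0,0,0,0,0,0.05],
    [0,0,0,0,0,0,0.05],
    [0,0,0,0,0,0,0.05],
    [0,0,0,0,0,0,0.05],
    [0,0,0,0,0,0,0.05],
    [0,0,0,0,0,0,0.05],
  ],
)

```text
time: 37.15
tool_pos: [0.483, -0.1812, 0.1808]
tool_rot: [2.372, 0.0, 2.77]
contact_force: [0.1, 0.1, -1.1]
opening: 0.0155
grip_force: 50.0
```

>>> carry_out(
  deltas=[
    [0,0,0,0.08,0,0,0.05],
    [0,0,0,0.1,0,0,0.05],
    [0,0,0,0.1,0,0,0.05],
    [0,0,0,0.1,0,0,0.05],
    [0,0,0,0.1,0,0,0.05],
    [0,0,0,0.1,0,0,0.05],
    [0,0,0,0.1,0,0,0.05],
    [0,0,0,0.09,0,0,0.05],
  ],
)

```text
time: 37.82
tool_pos: [0.4832, -0.1811, 0.1816]
tool_rot: [-3.137, 0.002, 2.77]
contact_force: [0.2, 0.3, -0.5]
opening: 0.0154
grip_force: 50.0
```

>>> carry_out(
  deltas=[
    [0.4,1,-0.2,0,0,0,0.05],
    [0.9,2.5,-0.4,0,0,0,0.05],
    [1.3,3.4,-0.4,0,0,0,0.05],
    [1.3,3.6,-0.4,0,0,0,0.05],
    [1.3,3.5,0,0,0,0,0.05],
    [1,2.5,0,0,0,0,0.05],
    [0,0,0,0,0,0,0.05],
    [0,0,0,0,0,0,0.05],
  ],
)

```text
time: 38.48
tool_pos: [0.4846, -0.0035, 0.1946]
tool_rot: [3.14, -0.002, 2.772]
contact_force: [-0.4, -1.0, -1.1]
opening: 0.0153
grip_force: 50.0
```

Run:
```python
from h import *
st(); check('p3')
```

```text
t38.48 tcp [ 0.4846 -0.0035  0.1946] rot [ 3.140e+00 -2.000e-03  2.772e+00] q [-0.17  0.31  1.69  0.    1.14 -1.37] F [-0.4 -1.  -1.1] open 0.0153 grip 50.0
top rim z [0.065  0.0675 0.0699]
top yellow z [0.1567 0.159 ] 35
scene rim z [0.0618 0.0641 0.0656]
scene yellow z [0.1531 0.1556] 27
```

View pics/p3.png

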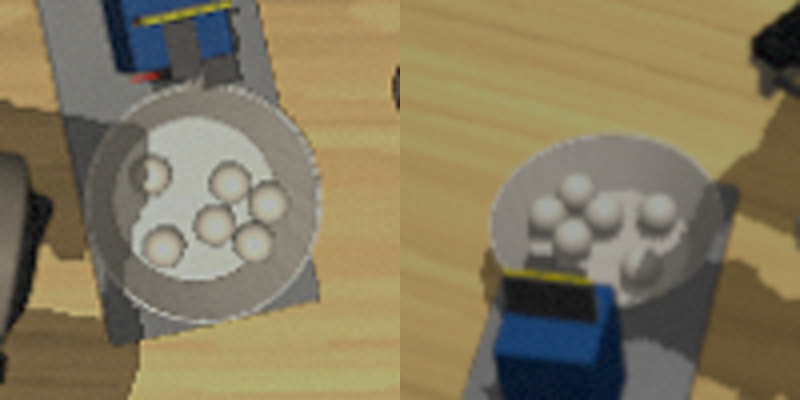

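>>> carry_out(
  deltas=[
    [0,0,0,0,0,0.12,0.05],
    [0,0,0,0,0,0.12,0.05],
    [0,0,0,0,0,0.12,0.05],
    [0,0,0,0,0,0.12,0.05],
    [0,0,0,0,0,0.12,0.05],
    [0,0,0,0,0,0.12,0.05],
    [0,0,0,0,0,0.12,0.05],
    [0,0,0,0,0,0.12,0.05],
  ],
)

```text
time: 39.25
tool_pos: [0.485, -0.0064, 0.1945]
tool_rot: [-3.141, -0.001, 1.801]
contact_force: [-0.0, 0.2, -0.9]
opening: 0.0151
grip_force: 50.0
```

>>> carry_out(
  deltas=[
    [0,0,0,0,0,0.12,0.05],
    [0,0,0,0,0,0.12,0.05],
    [0,0,0,0,0,0.12,0.05],
    [0,0,0,0,0,0.042,0.05],
    [3,-0.4,0,0,0,0,0.05],
    [3.5,-0.5,0,0,0,0,0.05],
    [3.5,-0.6,0,0,0,0,0.05],
    [3.5,-0.6,0,0,0,0,0.05],
  ],
)

```text
time: 39.92
tool_pos: [0.4866, 0.1314, 0.1946]
tool_rot: [-3.141, -0.001, 1.404]
contact_force: [0.3, -1.2, -1.6]
opening: 0.0158
grip_force: 50.0
```

>>> carry_out(
  deltas=[
    [3.5,-0.6,0,0,0,0,0.05],
    [3.5,-0.6,0,0,0,0,0.05],
    [3,-0.4,0,0,0,0,0.05],
    [1.4,0,0,0,0,0,0.05],
    [0,0,2,0,0,0,0.05],
    [0,0,3,0,0,0,0.05],
    [0,0,3,0,0,0,0.05],
    [0,0,1,0,0,0,0.05],
  ],
)

```text
time: 40.58
tool_pos: [0.4874, 0.2444, 0.1007]
tool_rot: [-3.135, 0.003, 1.406]
contact_force: [-0.4, -0.3, -1.9]
opening: 0.0154
grip_force: 50.0
```

Run:
```python
from h import *
st(); print(rel([.4885,.2487,.0765])); print(bars())
```

```text
t40.58 tcp [0.4874 0.2444 0.1007] rot [-3.135e+00  3.000e-03  1.406e+00] q [0.32 0.52 1.64 0.   0.99 0.49] F [-0.4 -0.3 -1.9] open 0.0154 grip 50.0
[0.44626591 0.05878681 2.41379405]
[[ 0.6279  0.2319 -0.0845  0.0687  0.0143]
 [ 0.6038  0.13   -0.0529  0.0756  0.0142]
 [ 0.4536  0.1521 -0.2914  0.0777  0.0172]]
```

>>> carry_out(
  deltas=[
    [0.35,0,1,0,0,0,0.05],
    [0,0,0.8,0,0,0,0.05],
    [0,0,0.4,0,0,0,0.05],
    [0,0,0.25,0,0,0,0.05],
    [0,0,0,0,0,0,0.05],
    [0,0,0,0,0,0,0.5],
    [0,0,0,0,0,0,0.5],
    [0,0,0,0,0,0,0.5],
  ],
)

```text
time: 41.3
tool_pos: [0.49, 0.2503, 0.0809]
tool_rot: [3.14, -0.001, 1.408]
contact_force: [0.4, 0.4, 0.0]
opening: 0.0313
grip_force: 0.0
```

>>> carry_out(
  deltas=[
    [0,0,0,0,0,0,0.5],
    [0,0,0,0,0,0,0.5],
    [0,0,-1,0,0,0,0.5],
    [0,0,-2,0,0,0,0.5],
    [0,0,-3,0,0,0,0.5],
    [0,0,-3,0,0,0,0.5],
    [0,0,-2.5,0,0,0,0.5],
    [0,0,0,0,0,0,0.5],
  ],
)

```text
time: 41.97
tool_pos: [0.4921, 0.2511, 0.2016]
tool_rot: [3.132, -0.005, 1.408]
contact_force: [0.4, 0.0, 0.1]
opening: 0.0459
grip_force: 0.0
```

>>> carry_out(
  deltas=[
    [-2,-0.5,0,0,0,0,0.5],
    [-3,-0.5,0,0,0,0,0.5],
    [-3,-0.5,0,0,0,0,0.5],
    [-3,-0.5,0,0,0,0.12,0.5],
    [0,0,0,0,0,0,0.5],
    [0,0,0,0,0,0,0.5],
    [0,0,0,0,0,0,0.5],
    [0,0,0,0,0,0,0.5],
  ],
)

```text
time: 42.63
tool_pos: [0.4524, 0.1455, 0.1953]
tool_rot: [3.141, -0.0, 1.289]
contact_force: [0.3, 0.4, 0.3]
opening: 0.0458
grip_force: 0.0
```

Run:
```python
from h import *
o=st(); print(bars('top')); b=bars('wrist')
for r in b: print(r,rel([r[0],r[1],.076]), 'turn tool z %.3f'%(o['tool_rot'][2]-(r[2]+np.pi/2)))
c=cam('wrist'); t=cam('top'); save('b4',np.hstack([c['image'],cv2.resize(t['image'][140:270,120:293],(512,384))]),.78)
```

```text
t42.63 tcp [0.4524 0.1455 0.1953] rot [ 3.141 -0.     1.289] q [0.15 0.29 1.72 0.   1.13 0.43] F [0.3 0.4 0.3] open 0.0458 grip 0.0
[[ 0.6279  0.2319 -0.0845  0.0687  0.0143]
 [ 0.6038  0.13   -0.0529  0.0756  0.0142]
 [ 0.4899  0.2483 -0.1878  0.0758  0.0163]]
[ 0.4874  0.2468 -0.1586  0.0682  0.0152] [10.69891405  0.57116097 11.91102267] turn tool z -0.123
[ 0.6213  0.2188 -0.0847  0.0491  0.0208] [11.72710656 14.21208909 11.9111006 ] turn tool z -0.197
[ 0.5987  0.1339 -0.0927  0.0764  0.0198] [ 2.9434299  14.39843349 11.91084119] turn tool z -0.189
[ 0.4518  0.1543 -0.2891  0.0778  0.0148] [ 0.82414574 -0.28033807 11.91072734] turn tool z 0.008
```

View pics/b4.png

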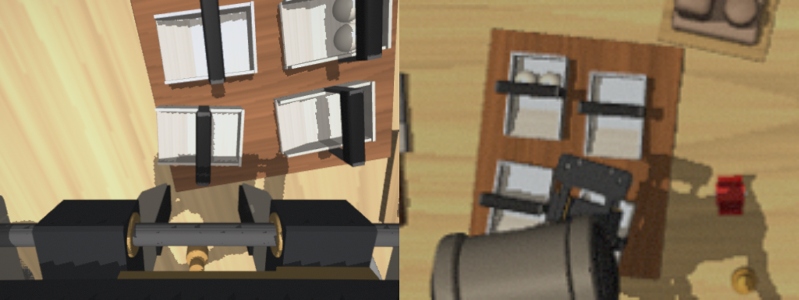

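>>> carry_out(
  deltas=[
    [0.6,-0.2,2,0,0,0.01,0.5],
    [0,0,2.5,0,0,0,0.5],
    [0,0,2.5,0,0,0,0.5],
    [0,0,2.2,0,0,0,0.5],
    [0,0,1.5,0,0,0,0.5],
    [0,0,1.1,0,0,0,0.5],
    [0,0,0,0,0,0,0.5],
    [0,0,0,0,0,0,0.05],
  ],
)

```text
time: 43.5
tool_pos: [0.4516, 0.1514, 0.0769]
tool_rot: [-3.14, 0.001, 1.278]
contact_force: [-0.0, 0.6, 0.7]
opening: 0.0429
grip_force: 0.0
```

>>> carry_out(
  deltas=[
    [0,0,0,0,0,0,0.05],
    [0,0,0,0,0,0,0.05],
    [0,0,0,0,0,0,0.05],
    [0,0,0,0,0,0,0.05],
    [0,0,0,0,0,0,0.05],
    [0,0,-1,0,0,0,0.05],
    [0,1,-0.5,0,0,0,0.05],
    [0,1.2,0,0,0,0,0.05],
  ],
)

```text
time: 44.17
tool_pos: [0.4729, 0.145, 0.0932]
tool_rot: [3.141, -0.0, 1.278]
contact_force: [0.4, -0.3, -1.7]
opening: 0.0154
grip_force: 50.0
```

>>> carry_out(
  deltas=[
    [0,0,0,0,0,0,0.05],
    [0,0,0.5,0,0,0,0.05],
    [0,0,0.6,0,0,0,0.05],
    [0,0,0.35,0,0,0,0.05],
    [0,0,0,0,0,0,0.05],
    [0,0,0,0,0,0,0.5],
    [0,0,0,0,0,0,0.5],
    [0,0,0,0,0,0,0.5],
  ],
)

```text
time: 44.83
tool_pos: [0.4724, 0.1449, 0.0773]
tool_rot: [-3.141, 0.0, 1.278]
contact_force: [1.3, -0.5, 0.1]
opening: 0.0309
grip_force: 0.0
```

>>> carry_out(
  deltas=[
    [0,0,0,0,0,0,0.5],
    [0,0,0,0,0,0,0.5],
    [0,0,-1,0,0,0,0.5],
    [0,0,-2,0,0,0,0.5],
    [0,0,-3,0,0,0,0.5],
    [0,0,-3,0,0,0,0.5],
    [0,0,-2.5,0,0,0,0.5],
    [0,0,0,0,0,0,0.5],
  ],
)

```text
time: 45.5
tool_pos: [0.4755, 0.1453, 0.1984]
tool_rot: [3.132, -0.004, 1.278]
contact_force: [-0.2, -0.1, 0.5]
opening: 0.0463
grip_force: 0.0
```

Run:
```python
from h import *
o=st()
c=cam('top'); P=cloud(c); hsv=cv2.cvtColor(c['image'],cv2.COLOR_BGR2HSV); m=((hsv[...,0]<6)|(hsv[...,0]>174))&(hsv[...,1]>170)&(abs(P[...,0]-.516)<.06)&(abs(P[...,1]+.011)<.06)
q=P[m]; print('clip',m.sum(),q.min(0),q.max(0),q.mean(0))
t=q[q[:,2]>.06]; print('tails',len(t),t.min(0),t.max(0)); print('rel',rel([.516,-.011,.2]))
```

```text
t45.50 tcp [0.4755 0.1453 0.1984] rot [ 3.132 -0.004  1.278] q [ 0.14  0.32  1.66 -0.    1.15  0.44] F [-0.2 -0.1  0.5] open 0.0463 grip 0.0
clip 162 [ 0.47400263 -0.02661173  0.00111336] [0.52144087 0.00506914 0.07988546] [ 0.49949924 -0.01161833  0.0539886 ]
tails 58 [ 0.47856279 -0.02337701  0.06053571] [0.52061373 0.00192883 0.07988546]
rel [-13.73731114   8.49608192  -0.39317429]
```

>>> carry_out(
  deltas=[
    [-2,0.3,0,0,0,-0.1,0.8],
    [-2,0.2,0,0,0,-0.1,0.8],
    [-2,0.2,0,0,0,-0.093,0.8],
    [-2.5,0.2,0,0,0,0,0.8],
    [-2.5,0.2,0,0,0,0,0.8],
    [-2.5,0.2,0,0,0,0,0.8],
    [-2,0.2,0,0,0,0,0.8],
    [0,0,0,0,0,0,0.8],
  ],
  force=30,
)

```text
time: 46.22
tool_pos: [0.476, -0.0132, 0.1919]
tool_rot: [-3.14, 0.001, 1.568]
contact_force: [0.2, -0.0, -0.0]
opening: 0.0734
grip_force: 0.0
```

Run:
```python
from h import *
o=st(); np.set_printoptions(precision=4,suppress=True)
for n in('top','scene','wrist'):
    c=cam(n); P=cloud(c); X,Y,Z=P[...,0],P[...,1],P[...,2]; hsv=cv2.cvtColor(c['image'],cv2.COLOR_BGR2HSV); H,S=hsv[...,0],hsv[...,1]
    near=np.zeros(H.shape,bool); u,v=proj(c,[.597,-.195,.155])[0]; vv,uu=np.mgrid[0:384,0:512]; near=np.hypot(uu-u,vv-v)<35
    m=(H>20)&(H<36)&(S>110)&near&(Z>.12) if n!='wrist' else np.zeros_like(near)
    if m.sum()>8:
        v,u=np.nonzero(m); q=pts(c,np.c_[u,v],.155)[:,:2]; (vx,vy,x,y)=cv2.fitLine(q.astype(np.float32),cv2.DIST_L2,0,.01,.01).ravel()
        s=(q-[x,y])@[vx,vy]; mid=np.array([x,y])+np.array([vx,vy])*(s.min()+s.max())/2
        print(n,'yellow',len(q),'mid',mid,'len',np.ptp(s),'scale yaw %.3f'%(np.arctan2(vy,vx)%np.pi-np.pi/2))
    m=((H<6)|(H>174))&(S>170)&(abs(X-.498)<.06)&(abs(Y+.011)<.06)
    if m.sum()>20:
        q=P[m]; t=q[q[:,2]>.055]; r=cv2.minAreaRect(t[:,:2].astype(np.float32)); print(n,'clip',m.sum(),q.min(0),q.max(0),'tails',len(t),r)
c=cam('wrist'); save('w6',c['image'],1)
```

```text
t46.22 tcp [ 0.476  -0.0132  0.1919] rot [-3.140e+00  1.000e-03  1.568e+00] q [-0.19  0.3   1.72 -0.    1.13 -0.18] F [ 0.2 -0.  -0. ] open 0.0734 grip 0.0
top yellow 37 mid [ 0.5959 -0.2014] len 0.061531115543208295 scale yaw 0.211
scene yellow 29 mid [ 0.5783 -0.2379] len 0.12518114741337028 scale yaw -0.493
scene clip 254 [ 0.4771 -0.0267  0.0083] [0.5288 0.0078 0.3126] tails 107 ((0.5020351409912109, -0.010251939296722412), (0.052240148186683655, 0.027588173747062683), 7.783527374267578)
wrist clip 1935 [ 0.4756 -0.0297  0.0127] [0.5226 0.0126 0.2751] tails 876 ((0.4989348351955414, -0.007071346044540405), (0.046690359711647034, 0.039576318114995956), 1.0833665132522583)
```

View pics/w6.png

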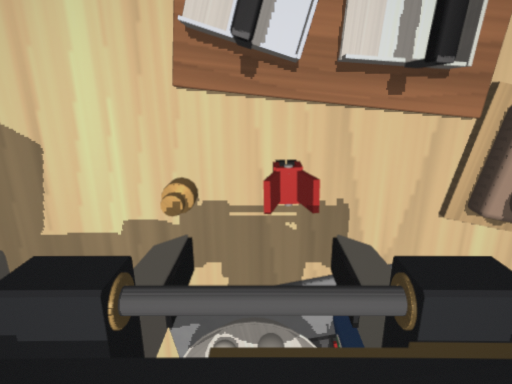

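>>> carry_out(
  deltas=[
    [0.2,2.35,1,0,0,0,0.8],
    [0,0,2,0,0,0,0.8],
    [0,0,2.5,0,0,0,0.8],
    [0,0,2.5,0,0,0,0.8],
    [0,0,2.5,0,0,0,0.8],
    [0,0,2,0,0,0,0.8],
    [0,0,1.3,0,0,0,0.8],
    [0,0,0,0,0,0,0.8],
  ],
)

```text
time: 47.08
tool_pos: [0.4976, -0.0069, 0.052]
tool_rot: [-3.136, -0.001, 1.572]
contact_force: [-1.8, -0.1, -0.1]
opening: 0.0732
grip_force: 0.0
```

>>> carry_out(
  deltas=[
    [0,0,0,0,0,0,0.5],
    [0,0,0,0,0,0,0.4],
    [0,0,0,0,0,0,0.3],
    [0,0,0,0,0,0,0.1],
    [0,0,0,0,0,0,0.1],
    [0,0,0,0,0,0,0.1],
    [0,0,0,0,0,0,0.1],
    [0,0,0,0,0,0,0.1],
  ],
  force=30,
)

```text
time: 47.75
tool_pos: [0.5039, -0.0088, 0.0576]
tool_rot: [3.131, 0.001, 1.571]
contact_force: [0.5, -0.5, 2.4]
opening: 0.0248
grip_force: 12.2
```

>>> carry_out(
  deltas=[
    [0,0,0,0,0,0,0.1],
    [0,0,0,0,0,0,0.1],
    [0,0,-0.5,0,0,0,0.1],
    [0,0,-1,0,0,0,0.1],
    [0,0,-2,0,0,0,0.1],
    [0,0,-2.5,0,0,0,0.1],
    [0,0,-2.5,0,0,0,0.1],
    [0,0,-2,0,0,0,0.1],
  ],
)

```text
time: 48.42
tool_pos: [0.4996, -0.0083, 0.162]
tool_rot: [3.141, 0.0, 1.571]
contact_force: [0.7, -0.1, -0.6]
opening: 0.0245
grip_force: 30.0
```

Run:
```python
from h import *
o=st(); np.set_printoptions(precision=4,suppress=True)
c=cam('wrist'); P=cloud(c); hsv=cv2.cvtColor(c['image'],cv2.COLOR_BGR2HSV); m=((hsv[...,0]<6)|(hsv[...,0]>174))&(hsv[...,1]>150)
q=rel(P[m]); q=q[(abs(q)<9).all(1)]; print('red in tool cm',len(q),np.percentile(q,[2,50,98],axis=0))
lo=q[q[:,2]>3.5]; print(len(lo),np.percentile(lo,[2,98],axis=0) if len(lo) else '')
save('w7',c['image'])
```

```text
t48.42 tcp [ 0.4996 -0.0083  0.162 ] rot [3.141 0.    1.571] q [-0.17  0.37  1.7  -0.    1.07 -0.17] F [ 0.7 -0.1 -0.6] open 0.0245 grip 30.0
red in tool cm 3835 [[-1.9526 -2.1165 -1.5818]
 [ 0.815  -0.3515  2.1954]
 [ 1.4446  1.3602  4.457 ]]
316 [[-0.0043 -2.3329  3.5243]
 [ 1.4687  1.5984  4.862 ]]
```

Run:
```python
from h import *
o=st(); np.set_printoptions(precision=2,suppress=True)
for n in('wrist','scene','top'):
    c=cam(n); P=cloud(c); hsv=cv2.cvtColor(c['image'],cv2.COLOR_BGR2HSV); m=((hsv[...,0]<6)|(hsv[...,0]>174))&(hsv[...,1]>150)
    q=rel(P.reshape(-1,3)); ok=(abs(q)<9).all(1)&(c['depth'].ravel()>0); red=m.ravel()
    for z in np.arange(-2,5.5,.75):
        a=q[ok&red&(abs(q[:,2]-z)<.375)]; f=q[ok&~red&(abs(q[:,2]-z)<.375)&(abs(q[:,0])<2.5)&(abs(q[:,1])<5)]
        print(n,'z%.1f'%z,'red',len(a),np.percentile(a[:,1],[1,99]) if len(a)>5 else '',np.percentile(a[:,0],[1,99]) if len(a)>5 else '','other',len(f),f[:,1].min() if len(f) else '',f[:,1].max() if len(f) else '')
```

```text
t48.47 tcp [ 0.5015 -0.0086  0.1655] rot [3.135e+00 1.000e-03 1.571e+00] q [-0.17  0.37  1.7  -0.    1.07 -0.17] F [ 2.3 -0.5  2.5] open 0.0245 grip 30.0
wrist z-2.0 red 790 [-1.35  1.11] [-1.86  1.11] other 469 -2.349881686567304 2.1918310379407684
wrist z-1.2 red 254 [-1.35  1.11] [-0.47  1.13] other 530 -3.06116400146599 2.8186612512779687
wrist z-0.5 red 204 [-1.34  1.11] [-1.    1.12] other 441 -3.0370626491025825 2.7933928608465517
wrist z0.2 red 214 [-1.34  1.11] [-1.21  1.12] other 219 -2.492504384772839 2.3179912194380603
wrist z1.0 red 171 [-1.34  1.14] [-1.71  1.14] other 13 -1.7000485195815922 1.5946930261865495
wrist z1.8 red 1655 [-1.41  1.27] [-2.16  1.42] other 107 -0.5190135232233684 0.2672737028654731
wrist z2.5 red 212 [-1.72  1.52] [0.33 1.44] other 64 -1.0476156966621646 1.539151611173928
wrist z3.2 red 190 [-1.91  1.77] [0.05 1.44] other 6 -1.7403346810170164 1.5468595312849327
wrist z4.0 red 150 [-2.13  1.85] [-0.21  1.44] other 76 -2.1468664413665675 1.9881500604804494
wrist z4.8 red 5   other 277 -2.00337283848199 1.887272060963568
scene z-2.0 red 0   other 0  
scene z-1.2 red 0   other 0  
scene z-0.5 red 0   other 0  
scene z0.2 red 0   other 0  
scene z1.0 red 1   other 1 -0.6618858240025237 -0.6618858240025237
scene z1.8 red 2   other 6 -0.6010289205940058 0.876068402056869
scene z2.5 red 1   other 3 -0.6886427981511141 2.0004280070876233
scene z3.2 red 26 [1.78 2.3 ] [-1.77  1.16] other 7 -1.6875850542400923 2.2133956492006197
scene z4.0 red 27 [1.69 2.46] [-1.89  1.21] other 9 -1.490221059234764 2.683579678639312
scene z4.8 red 4   other 29 -1.0935331552973229 2.489098706880773
top z-2.0 red 0   other 0  
top z-1.2 red 0   other 0  
top z-0.5 red 0   other 0  
top z0.2 red 0   other 0  
top z1.0 red 0   other 0  
top z1.8 red 0   other 0  
top z2.5 red 0   other 0  
top z3.2 red 0   other 0  
top z4.0 red 0   other 0  
top z4.8 red 0   other 0
```

>>> carry_out(
  deltas=[
    [0,0,-2,0,0,0,0.1],
    [0,0,-2.5,0,0,-0.1,0.1],
    [0,0,-2.5,0,0,-0.111,0.1],
    [-2,0.8,-0.5,0,0,0,0.1],
    [-2.5,0.8,0,0,0,0,0.1],
    [-2.5,0.8,0,0,0,0,0.1],
    [-2.5,0.8,0,0,0,0,0.1],
    [-2.5,0.8,0,0,0,0,0.1],
  ],
)

```text
time: 49.28
tool_pos: [0.5636, -0.1181, 0.2329]
tool_rot: [-3.139, -0.002, 1.782]
contact_force: [0.6, 0.3, -0.3]
opening: 0.0247
grip_force: 30.0
```

>>> carry_out(
  deltas=[
    [-2.5,0.8,0,0,0,0,0.1],
    [-2.5,0.77,0,0,0,0,0.1],
    [-2.5,0,0,0,0,0,0.1],
    [-2.5,0,0,0,0,0,0.1],
    [-1.6,0,0,0,0,0,0.1],
    [0,0,0,0,0,0,0.1],
    [0,0,0,0,0,0,0.1],
    [0,0,0,0,0,0,0.1],
  ],
)

```text
time: 49.95
tool_pos: [0.603, -0.2265, 0.2333]
tool_rot: [-3.14, -0.002, 1.782]
contact_force: [-0.2, 0.5, -0.3]
opening: 0.0243
grip_force: 30.0
```

Run:
```python
from h import *
o=st(); np.set_printoptions(precision=4,suppress=True)
c=cam('wrist'); P=cloud(c); hsv=cv2.cvtColor(c['image'],cv2.COLOR_BGR2HSV); H,S=hsv[...,0],hsv[...,1]; q=rel(P.reshape(-1,3)).reshape(P.shape); Z=P[...,2]
loc=(np.hypot(P[...,0]-.597,P[...,1]+.2)<.05)&(Z>.13)&(Z<.17)
y=(H>18)&(H<36)&(S>110)&loc; top=loc&(Z>.149)&(Z<.161)
print(y.sum(),top.sum(), proj(c,[.598,-.201,.155]))
for nm,m in(('yellow',y),('alltop',top)):
    if m.sum()>20:
        p=P[m][:,:2]; r=cv2.minAreaRect(p.astype(np.float32)); print(nm,r,'tool y range',np.percentile(q[m][:,1],[2,50,98]),'x',np.percentile(q[m][:,0],[1,99]),'z',np.percentile(Z[m],[5,50,95]))
save('w8',np.hstack([c['image'],cam('scene')['image']]),.75)
```

```text
t49.95 tcp [ 0.603  -0.2265  0.2333] rot [-3.140e+00 -2.000e-03  1.782e+00] q [-0.48  0.57  1.16  0.    1.42 -0.69] F [-0.2  0.5 -0.3] open 0.0243 grip 30.0
323 623 [[264.7064 176.3203]]
yellow ((0.5951260924339294, -0.202166348695755), (0.0022709639742970467, 0.05780177563428879), 12.24456787109375) tool y range [-0.3757 -0.3002 -0.1543] x [-0.2376  5.3901] z [0.1524 0.1537 0.1547]
alltop ((0.5966693758964539, -0.20187567174434662), (0.005201705731451511, 0.05773111805319786), 12.073558807373047) tool y range [-0.3748 -0.094   0.1383] x [-0.2546  5.3764] z [0.1526 0.1537 0.1547]
```

View pics/w8.png

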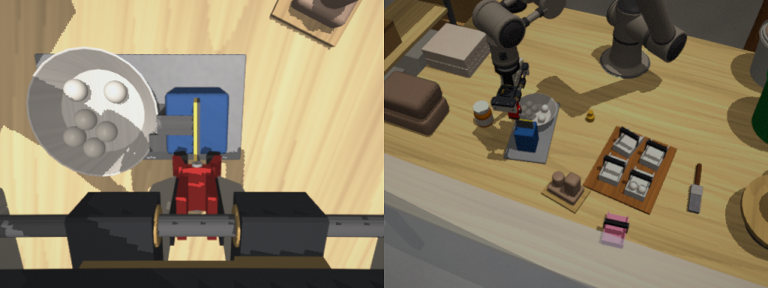

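>>> carry_out(
  deltas=[
    [0.9,0,0,0,0,0,0.1],
    [1,0,0,0,0,0,0.1],
    [1,0,0,0,0,0,0.1],
    [0,0,0,0,0,0,0.1],
    [0,0,0.5,0,0,0,0.1],
    [0,0,0.8,0,0,0,0.1],
    [0,0,0.7,0,0,0,0.1],
    [0,0,0,0,0,0,0.1],
  ],
)

```text
time: 50.72
tool_pos: [0.5966, -0.199, 0.2121]
tool_rot: [-3.138, -0.002, 1.781]
contact_force: [-0.0, 0.8, -1.2]
opening: 0.0249
grip_force: 30.0
```

>>> carry_out(
  deltas=[
    [0,0,0.5,0,0,0,0.1],
    [0,0,0.5,0,0,0,0.1],
    [0,0,0.5,0,0,0,0.1],
    [0,0,0.5,0,0,0,0.1],
    [0,0,0.5,0,0,0,0.1],
    [0,0,0.3,0,0,0,0.1],
    [0,0,0,0,0,0,0.1],
    [0,0,0,0,0,0,0.1],
  ],
)

```text
time: 51.38
tool_pos: [0.5975, -0.199, 0.1866]
tool_rot: [-3.141, 0.0, 1.782]
contact_force: [-0.1, -0.0, -0.8]
opening: 0.0246
grip_force: 30.0
```

Run:
```python
from h import *
o=st(); np.set_printoptions(precision=3,suppress=True)
c=cam('wrist'); P=cloud(c); hsv=cv2.cvtColor(c['image'],cv2.COLOR_BGR2HSV); H,S=hsv[...,0],hsv[...,1]; q=rel(P.reshape(-1,3)).reshape(P.shape); Z=P[...,2]
m=((H<6)|(H>174))&(S>150)&(abs(q)<7).all(2)
print('red',np.percentile(P[m][:,2],[1,50,99]),np.percentile(q[m],[1,99],axis=0))
y=(H>18)&(H<36)&(S>110)&(np.hypot(P[...,0]-.597,P[...,1]+.2)<.05)&(Z>.1)
print('yellow',y.sum(),np.percentile(q[y],[2,50,98],axis=0) if y.any() else '')
```

```text
t51.38 tcp [ 0.5975 -0.199   0.1866] rot [-3.141  0.     1.782] q [-0.44  0.57  1.28 -0.    1.28 -0.65] F [-0.1 -0.  -0.8] open 0.0246 grip 30.0
red [0.143 0.168 0.206] [[-2.048 -1.996 -1.908]
 [ 1.465  1.7    4.351]]
yellow 4087 [[ 2.105 -3.63  -8.541]
 [ 2.3    0.826 -8.304]
 [ 3.4    3.95   3.541]]
```

>>> carry_out(
  deltas=[
    [0,0,0.2,0,0,0,0.1],
    [0,0,0.2,0,0,0,0.1],
    [0,0,0.15,0,0,0,0.1],
    [0,0,0.1,0,0,0,0.1],
    [0,0,0,0,0,0,0.1],
    [0,0,0,0,0,0,0.1],
    [0,0,0,0,0,0,0.1],
    [0,0,0,0,0,0,0.1],
  ],
)

```text
time: 52.1
tool_pos: [0.5977, -0.1991, 0.182]
tool_rot: [3.14, 0.001, 1.782]
contact_force: [-2.5, 1.3, 8.2]
opening: 0.0245
grip_force: 30.0
```

>>> carry_out(
  deltas=[
    [0,0,0.1,0,0,0,0.1],
    [0,0,0,0,0,0,0.1],
    [0,0,0,0,0,0,0.1],
    [0,0,0,0,0,0,0.1],
    [0,0,0,0,0,0,0.1],
    [0,0,0,0,0,0,0.1],
    [0,0,0,0,0,0,0.1],
    [0,0,0,0,0,0,0.1],
  ],
)

```text
time: 52.77
tool_pos: [0.5977, -0.1991, 0.1819]
tool_rot: [3.14, 0.002, 1.782]
contact_force: [-5.1, 1.6, 12.0]
opening: 0.0243
grip_force: 30.0
```

>>> carry_out(
  deltas=[
    [0,0,-0.1,0,0,0,0.1],
    [0,0,0,0,0,0,0.3],
    [0,0,0,0,0,0,0.35],
    [0,0,0,0,0,0,0.45],
    [0,0,0,0,0,0,0.55],
    [0,0,0,0,0,0,0.7],
    [0,0,0,0,0,0,0.7],
    [0,0,0,0,0,0,0.7],
  ],
)

```text
time: 53.43
tool_pos: [0.5975, -0.1991, 0.1799]
tool_rot: [-3.141, -0.0, 1.782]
contact_force: [0.5, -0.8, -0.9]
opening: 0.0609
grip_force: 0.0
```

>>> carry_out(
  deltas=[
    [0,0,-0.5,0,0,0,0.7],
    [0,0,-1,0,0,0,0.7],
    [0,0,-2,0,0,0,0.7],
    [0,0,-2.5,0,0,0,0.7],
    [0,0,-2.5,0,0,0,0.7],
    [0,0,-2,0,0,0,0.7],
    [0,0,0,0,0,0,0.7],
    [0,0,0,0,0,0,0.7],
  ],
)

```text
time: 54.1
tool_pos: [0.598, -0.1992, 0.2873]
tool_rot: [3.139, 0.002, 1.782]
contact_force: [0.1, 0.2, 0.2]
opening: 0.0643
grip_force: 0.0
```

Run:
```python
from h import *
o=st(); np.set_printoptions(precision=4,suppress=True)
for n in('wrist','top','scene'):
    c=cam(n); P=cloud(c); hsv=cv2.cvtColor(c['image'],cv2.COLOR_BGR2HSV); H,S=hsv[...,0],hsv[...,1]
    m=((H<6)|(H>174))&(S>150)&(np.hypot(P[...,0]-.597,P[...,1]+.2)<.06)&(P[...,2]>.1)
    print(n,'red',m.sum(),np.percentile(P[m],[1,50,99],axis=0) if m.any() else '')
    y=(H>18)&(H<36)&(S>110)&(np.hypot(P[...,0]-.597,P[...,1]+.2)<.05)&(P[...,2]>.13); 
    if y.any(): print('  yellow z',np.percentile(P[y][:,2],[50,90]))
print(bars())
c=cam('top'); P=cloud(c); print('rim'); d=np.hypot(P[...,0]-.467,P[...,1]+.229); mm=(P[...,2]<.1)&(P[...,2]>.05)&(d>.08)&(d<.089); print(np.percentile(P[mm][:,2],[50,80]))
```

```text
t54.10 tcp [ 0.598  -0.1992  0.2873] rot [3.139e+00 2.000e-03 1.782e+00] q [-0.44  0.51  1.11 -0.    1.51 -0.65] F [0.1 0.2 0.2] open 0.0643 grip 0.0
wrist red 2256 [[ 0.5733 -0.2211  0.1396]
 [ 0.5947 -0.2005  0.1758]
 [ 0.6156 -0.1828  0.2   ]]
  yellow z [0.3705 0.3723]
top red 56 [[ 0.5795 -0.1956  0.1531]
 [ 0.6006 -0.1875  0.1675]
 [ 0.6113 -0.1641  0.3592]]
  yellow z [0.1541 0.161 ]
scene red 372 [[ 0.5792 -0.2192  0.133 ]
 [ 0.611  -0.1989  0.1752]
 [ 0.6284 -0.181   0.449 ]]
  yellow z [0.3856 0.5131]
[[ 0.6279  0.2319 -0.0845  0.0687  0.0143]
 [ 0.6039  0.1313 -0.0503  0.0673  0.0142]
 [ 0.4903  0.2504 -0.1878  0.0715  0.0163]
 [ 0.4713  0.1452 -0.3153  0.0724  0.0148]]
rim
[0.0652 0.0675]
```

```bash
python3 -c "
from h import *
print(robot.hand_in())"
```

```text
the job is handed in; nothing more can be done
None
```

The job is handed in at about 54 s: the check weight stands on the bare bench, six balls hold the pan on its stop, all four scoops are upright on the board (one still full), and the red clip is pushed fully down over both lock blades and released.

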